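# Check a stirrer plate with a hand probe

### The job

Lift the steel canister off the stirrer by its handle and set it down gently, upright and wholly on the round cork mat, and let go of it. Then take the sprung probe out of its stand and hold it upright with its foot on the dark marked spot of the stirrer plate, pressing lightly so that the sprung foot is pushed partway in but not down to its stop. Finish while still holding the probe pressed there; leave the other things on the bench alone.

Things in the scene. Friction and masses are not known exactly. Their poses are not given: they have to be found in the camera images.
- stirrer: laboratory stirrer, fixed: white casing 200 x 200 mm, on it a square white plate 170 x 170 mm whose flat top is 75 mm above the bench; a control panel 44 mm high sticks out 37 mm beyond the casing on its -x side. Origin: centre of the casing at bench level; z up. Its place varies, and its yaw up to 14 degrees
- spot (a point): centre of the marked spot on the stirrer plate: a dark disc 20 mm across, level with the plate's face (75 mm above the bench), 25 mm along +x and 15 mm along +y of the stirrer's own axes from the plate's centre. At first the canister covers it. The plate is rigid
- canister: closed steel canister, loose, 0.4 to 0.75 kg, 100 mm across, 97 mm high to its lid, on the stirrer plate near its centre. Over the lid a bridge handle: black bar along the canister's y, 81 mm long, 14 x 14 mm thick, centred 150 mm above the underside, on two posts (67 mm clear between them, 46 mm clear under the bar). Origin: centre of the underside; z up
- canister_grip (a point): middle of the canister's handle bar, 150 mm above the canister's underside; its axes are the canister's (bar along y)
- mat: round cork mat, 150 mm across, 6 mm thick, fixed flat on the bench to one side of the stirrer, left or right. Origin: centre of its underside
- stand: grey block 70 x 70 mm, 85 mm high, fixed to the bench on the other side of the stirrer from the mat, with an upright 17 mm hole through its middle in which the probe stands. Origin: centre of its underside; z up
- probe: hand probe, loose, 0.15 kg, upright in the stand. Origin: centre of the underside of its black collar (36 mm across, 10 mm thick), which rests on the stand's top; z up. Above: white handle 24 x 24 mm square (sides along x and y), from 10 to 90 mm above the origin. Below: steel stem and sprung foot, 12 mm across, ending 70 mm below the origin; raise it over 70 mm to clear the stand
- probe_foot (a point): centre of the flat end of the probe's sprung foot, on the probe's axis, 70 mm below the probe's origin when not pressed
- probe_tip (a joint): how far the sprung foot is pushed into the stem, in m: 0 when free, 0.008 at its stop. The spring starts to give at 1.5 N and takes 0.6 N more for each mm (6.3 N at the stop)
- bottle: bystander: amber bottle, 64 mm across, 130 mm high, beyond the stirrer. Origin: centre of its underside
- tipbox: bystander: blue box with clear lid, 85 x 120 mm, 65 mm high, beyond the stirrer. Origin: centre of its underside
- jar: bystander: white jar, 60 mm across, 75 mm high, far to the left. Origin: centre of its underside
Mind the look-alikes: they are no part of the job. Leave any turquoise look-alike of the stand alone. Several things have the shape of the mat; the one meant has the colours described above.

How it is judged:
By the outcome, as a careful person would: the job done as asked, in the order asked, and still so for the second after the job is handed in, while the arm keeps its last pose, push and grip.
It also fails if it takes over 64 s, if anything falls off the work surface, if the arm or the gripper's body presses on something with over 40 N, if the wrist force passes 120 N, or if a joint passes its speed limit or range.

### The arm

A 6-joint arm with a two-finger parallel gripper is mounted at the origin on the work surface. World frame = base frame: x ahead of the robot, y to its left, z up, the work surface at z = 0. Lengths are in mm, angles in rad, forces in N, time in s.
With the tool pointing down it reaches from about 350 to 775 mm from the base axis. Payload 7.3 kg.
Tool frame: the origin (TCP) lies at the very end of the fingers, on their centre line; the grasp point (between the pads) lies 19 mm behind it (pinch_z is the distance from the TCP to the grasp point, in mm); z points along the fingers, y is the direction in which the jaws open and shut (so a half turn about z gives the same grasp; the last joint's range is limited). The gripper opens to 92 mm and grips with 3 to 60 N. Pads are 19 mm wide; open, the fingers measure 130 mm over their backs; the gripper's body (75 mm by 190 mm) begins 47 mm behind the grasp point.
Start: joints at [1.116, 0.342, 1.524, -0, 1.275, -0.146], TCP at [159.541, 500.192, 226.741] pointing down, gripper open.
Joint ranges: [-2.53, 2.53], [-0.77, 2.02], [0.04, 2.7], [-1, 4.14], [0.28, 2.66], [-3.11, 3.11]. Speed limits (rad/s): [2.57, 2.57, 3.14, 3.14, 3.14, 3.14].

### API

Orientations are given as [roll, pitch, yaw] about the fixed x, y, z axes, in that order (R = Rz(yaw) Ry(pitch) Rx(roll)).
In Python, from plant import * gives the robot as it stands.
- The arm moves only by the tool step_arm, never from a script. Its argument "moves" is one flat list of numbers, 7 for each row, row after row: the shift along the tool's x, y, z scaled (see below), then the turn, a rotation vector about the tool's x, y, z scaled (see below), then the closure, from -1 (fully open) to 1 (shut). A call has 1 to 8 rows; each row shifts and turns the pose as measured when the row begins, along the tool's axes as they then stand; what a row does not reach is not made up. The controller multiplies each number of a shift by 2 cm and each number of a turn by 4 degrees. A row lasts 1/12 s, in which the tool goes at most 41.7 mm and 7.16 degrees, less where a joint would pass 70% of its speed; a pose out of reach is approached as far as the arm can. A call with a number of a shift or a turn outside -1 to 1 is refused whole. A call with a gripper value outside its range is refused whole. The fingers move at their own pace and stop on an object; the grip force is fixed at half the most. Time passes only in rows, so rows that do not move let the fingers close. It gives the time, the measured TCP pose, the force and the opening at its end, in the units of the state.
- get_obs(): the state, without advancing time (a new reading comes with each control period).
- capture(name): name is "scene" or "top" or "wrist"; returns the picture (400x640x3 uint8, red, green, blue); there is no depth.
- get_calibration(name): a dict with "mtx" (3x3 intrinsics, pixels), "eye" and "orientation" of the camera in the world; the wrist camera has in their place "mount" (4x4, takes a point from camera to tool coordinates, whose origin is the TCP and whose axes are the flange's). Camera axes: x right, y down, z forward; pixel columns grow to the right and rows downward; lengths in mm; the calibration is good to about 2 mm. A picture is of the moment at which its call begins: read the wrist's pose just before it. get_calibration takes no time and is no camera call.
- close_job(): hands the job in, once; it reports no verdict.
The state is a dict: "time": time; "joint_positions": joint angles; "dq": joint speeds; "tau": joint torques, N m; "tool_pos": TCP position; "tcp_rot": TCP orientation; "contact_force": force on the tool from outside, world axes, zero at the start; "moment": the same for the moment, N m; "grip_width": finger opening in mm.
Only numpy, scipy, OpenCV 4.12 (cv2) and the standard library are available. Lean on these libraries where they do the work, as an engineer would, in place of code of your own. Each camera call takes 0.05 s, during which the arm holds its last target.

## Working session

There is one attempt and no reset: what is moved stays moved. The work goes in short steps, Python scripts to look and compute and a tool call to move; the robot and the scene stay as the last step left them, time stands still between calls to the robot, and variables do not carry over. Pictures are saved under pics/ and viewed, and the job is handed in when it is done.

Besides the shell and the picture viewer there is one more tool, called by a JSON object that holds its "fn" and its "kwargs", one argument or row to a line. step_arm: Moves the arm, as the interface text tells. Shifts and turns lie within -1 to 1; 1 stands for 2 cm of shift or 4 degrees of turn. Its arguments: {"type":"object","properties":{"moves":{"type":"array"}},"required":["moves"]}

```bash
mkdir -p pics; ls; python3 - <<'E'
from plant import *
import cv2
print(get_obs())
for n in ["scene","top","wrist"]:
    im=capture(n); cv2.imwrite(f"pics/{n}0.png",im[:,:,::-1]); print(n,get_calibration(n))
E
```

```text
pics
{'time': 0.0, 'joint_positions': array([ 1.11601397e+00,  3.42698864e-01,  1.52499463e+00, -2.73780626e-05,
        1.27540204e+00, -1.45998807e-01]), 'dq': array([ 6.46146582e-05, -1.13859201e-03,  2.77877157e-03,  8.58563833e-04,
        7.04968146e-04,  2.28065424e-04]), 'tau': array([ 6.04382421e-04, -4.31247711e+01, -2.44216883e+01,  7.17212283e-02,
        5.60665573e-02, -1.83836064e-04]), 'tool_pos': array([159.35634575, 499.81128342, 226.06516123]), 'tcp_rot': array([-3.14010196e+00, -1.92738028e-04,  2.83281696e+00]), 'contact_force': array([-0.06896586,  0.58072807, -0.13032248]), 'moment': array([-0.00389954,  0.01844863, -0.01161468]), 'grip_width': 91.7335141827324}
scene {'mtx': array([[491.74507515,   0.        , 318.11260461],
       [  0.        , 491.74507515, 208.14058823],
       [  0.        ,   0.        ,   1.        ]]), 'eye': array([1257.29982864, -102.96452585, 1081.059149  ]), 'orientation': array([-2.47624769,  0.00704272,  1.49481564])}
top {'mtx': array([[438.04962004,   0.        , 325.73609882],
       [  0.        , 438.04962004, 200.02827932],
       [  0.        ,   0.        ,   1.        ]]), 'eye': array([ 358.9445667 ,  -57.9671621 , 1390.24513222]), 'orientation': array([-3.01066151, -0.01068248, -1.57981783])}
wrist {'mtx': array([[343.42789293,   0.        , 316.565927  ],
       [  0.        , 343.42789293, 196.60664726],
       [  0.        ,   0.        ,   1.        ]]), 'mount': array([[-2.56583198e-04, -9.56278815e-01, -2.92456428e-01,
         7.86435091e+01],
       [ 9.99998763e-01, -6.99286683e-04,  1.40920192e-03,
        -3.47165801e-02],
       [-1.55210083e-03, -2.92455704e-01,  9.56277811e-01,
        -1.57293105e+02],
       [ 0.00000000e+00,  0.00000000e+00,  0.00000000e+00,
         1.00000000e+00]])}
```

View pics/scene0.png

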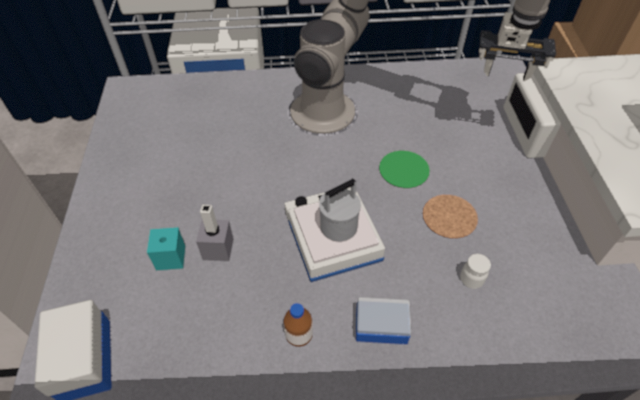

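View pics/top0.png

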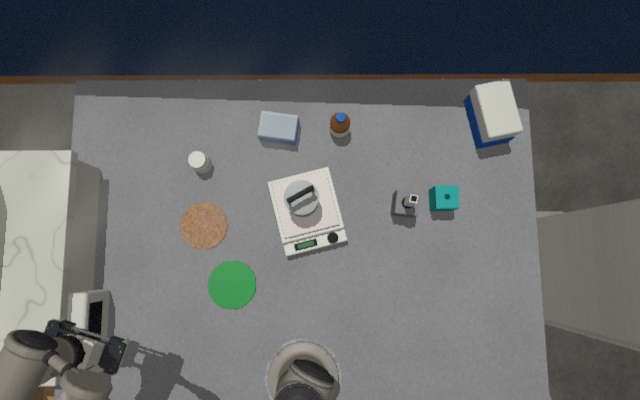

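View pics/wrist0.png

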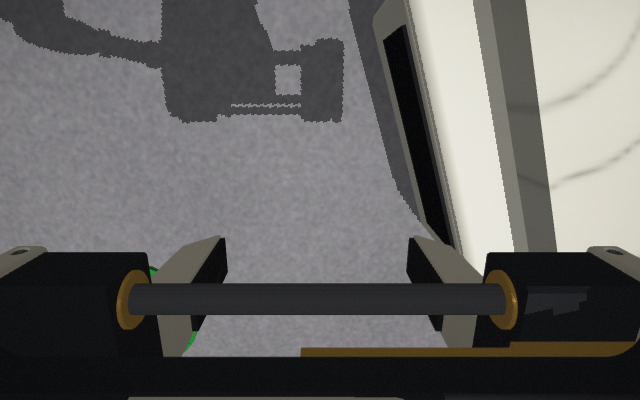

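The top view shows the cork mat at (204,226), the canister's bar at (300,195), the grey stand with the probe at (405,203), the turquoise look-alike at (446,198) and the green disc at (232,285). Next I'll measure these.

```bash
cat > h.py <<'E'
from plant import *
import numpy as np, cv2
from scipy.spatial.transform import Rotation as R
def cam(name,obs=None):
    c=get_calibration(name)
    if name=="wrist":
        o=obs or get_obs(); Rt=R.from_euler('xyz',o['tcp_rot']).as_matrix(); m=c['mount']
        return c['mtx'],Rt@m[:3,3]+o['tool_pos'],Rt@m[:3,:3]
    return c['mtx'],c['eye'],R.from_euler('xyz',c['orientation']).as_matrix()
def ray(C,uv):
    K,e,Rm=C; d=Rm@np.linalg.inv(K)@np.array([uv[0],uv[1],1.]); return e,d
def onz(C,uv,z):
    e,d=ray(C,uv); return e+d*(z-e[2])/d[2]
def proj(C,p):
    K,e,Rm=C; q=K@(Rm.T@(np.array(p)-e)); return q[:2]/q[2]
def tri(C1,u1,C2,u2):
    A=[];b=[]
    for C,u in((C1,u1),(C2,u2)):
        e,d=ray(C,u); d=d/np.linalg.norm(d); P=np.eye(3)-np.outer(d,d); A.append(P);b.append(P@e)
    return np.linalg.lstsq(np.vstack(A),np.hstack(b),rcond=None)[0]
def blobs(mask,amin=20):
    n,l,s,c=cv2.connectedComponentsWithStats(mask.astype(np.uint8))
    return [(s[i].tolist(),c[i].round(1).tolist(),l==i) for i in range(1,n) if s[i][4]>=amin]
def snap(name,f):
    o=get_obs(); im=capture(name); cv2.imwrite(f"pics/{f}.png",im[:,:,::-1]); return im,cam(name,o)
E
python3 - <<'E'
from h import *
T=cam('top');S=cam('scene')
t=cv2.imread('pics/top0.png');s=cv2.imread('pics/scene0.png')
print('base proj',proj(T,[0,0,0]),proj(S,[0,0,0]))
for n,im,C in(('top',t,T),('scene',s,S)):
    hsv=cv2.cvtColor(im,cv2.COLOR_BGR2HSV)
    m=(hsv[...,0]>5)&(hsv[...,0]<18)&(hsv[...,1]>60)&(hsv[...,2]>90)
    for st,c,l in blobs(m,300):
        (x,y),ax,a=cv2.fitEllipse(max(cv2.findContours(l.astype(np.uint8),0,1)[0],key=len)); print(n,'mat',st,onz(C,(x,y),6).round(1),ax)
    dark=im.max(2)<60
    for st,c,l in blobs(dark,15):
        if (n=='top' and 260<c[0]<430 and 160<c[1]<260) or (n=='scene' and 180<c[0]<370 and 170<c[1]<280): print(n,'dark',st,c,onz(C,c,157).round(1))
    x0,y0,w=((255,160,170) if n=='top' else (140,160,260))
    cv2.imwrite(f'pics/z_{n}.png',cv2.resize(im[y0:y0+110,x0:x0+w],None,fx=3 if n!='top' else 4,fy=3 if n!='top' else 4,interpolation=cv2.INTER_NEAREST))
E
```

```text
base proj [302.83406044 377.05628816] [322.59254995 110.01455687]
top mat [180, 202, 47, 47, 1755] [463.1 313.2   6. ] (45.67155838012695, 47.0596923828125)
top dark [288, 186, 26, 17, 110] [300.4, 193.7] [539.9  -0.7 157. ]
top dark [412, 196, 4, 5, 16] [413.5, 198.2] [ 524.6 -322.6  157. ]
top dark [402, 199, 9, 10, 22] [404.9, 204.7] [ 506.1 -297.4  157. ]
top dark [328, 233, 10, 10, 73] [332.5, 237.3] [415.5 -90.7 157. ]
scene mat [555, 0, 63, 58, 1341] [-374.5 1043.1    6. ] (44.41374588012695, 69.74876403808594)
scene mat [605, 10, 35, 45, 573] [-305.1 1182.7    6. ] (29.239360809326172, 47.228172302246094)
scene mat [423, 195, 55, 43, 1865] [472.2 310.8   6. ] (41.39596176147461, 55.244197845458984)
scene mat [284, 309, 28, 27, 499] [ 752.7 -120.7    6. ] (25.143312454223633, 28.077068328857422)
scene dark [326, 179, 28, 18, 165] [340.1, 188.1] [475.5   4.4 157. ]
scene dark [296, 197, 10, 9, 71] [300.3, 200.7] [507.5 -95.6 157. ]
scene dark [207, 227, 12, 9, 31] [213.5, 232.2] [ 584.4 -300.1  157. ]
```

View pics/z_top.png

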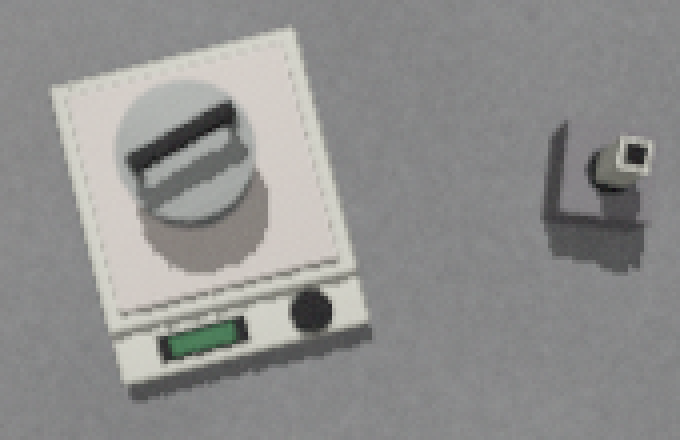

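View pics/z_scene.png

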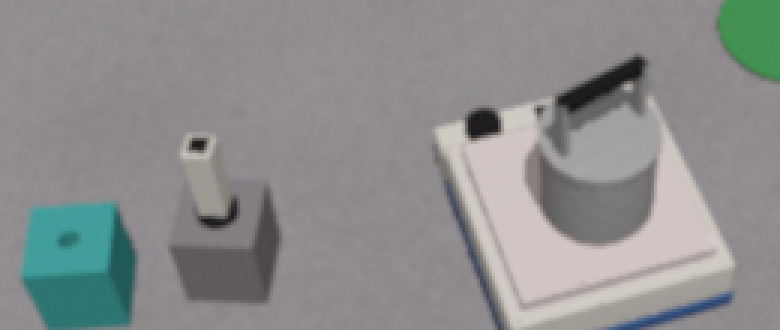

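```bash
python3 - <<'E'
from h import *
T=cam('top');S=cam('scene')
print('bar tri',tri(T,(300.4,193.7),S,(340.1,188.1)), onz(T,(300.4,193.7),230),onz(S,(340.1,188.1),229))
# probe top centre: top-view zoom (635,154)/4+ (255,160); scene zoom (199,145)/3+(140,160)
pt=(255+635/4,160+154/4); ps=(140+199/3,160+145/3)
print('probe tri',tri(T,pt,S,ps),onz(T,pt,175),onz(S,ps,175))
# green disc/mat consistency
print('mat tri',tri(T,(203.6,225.4),S,proj(S,onz(S,(450.3,216),6))))
# bar ends top
a=onz(T,(255+130/4,160+163/4),232);b=onz(T,(255+234/4,160+105/4),232);print('bar',a,b,np.degrees(np.arctan2(*(b-a)[:2])),np.linalg.norm(b-a))
# casing corners, top edge (far two) casing ht ~65?
for z in(65,70,75):
  c=[onz(T,(255+u/4,160+v/4),z) for u,v in((52,86),(293,27),(354,268),(110,333))]
  print(z,np.mean(c,0),[np.linalg.norm(c[i]-c[i-1]).round(0) for i in range(4)],[np.degrees(np.arctan2(*(c[1]-c[0])[:2])),np.degrees(np.arctan2(*(c[2]-c[3])[:2]))])
E
```

```text
bar tri [530.42520077  -3.43339855 221.89572662] [529.21191621  -4.11526319 230.        ] [536.44234511  -3.95202391 229.        ]
probe tri [ 522.04758931 -319.44899756  168.97859149] [ 521.30323251 -319.37872595  175.        ] [ 527.08005423 -316.79759848  175.        ]
mat tri [464.30297325 315.4503985   -4.98991811]
bar [510.19486773  30.16498464 232.        ] [548.81418359 -39.29039302 232.        ] 150.92460105876793 79.470126737263
65 [520.59208528 -12.20531479  65.        ] [np.float64(194.0), np.float64(190.0), np.float64(191.0), np.float64(190.0)] [np.float64(166.39514525458802), np.float64(165.58000356171522)]
70 [519.98220748 -12.37796906  70.        ] [np.float64(193.0), np.float64(190.0), np.float64(191.0), np.float64(190.0)] [np.float64(166.395145254588), np.float64(165.58000356171522)]
75 [519.37232967 -12.55062334  75.        ] [np.float64(193.0), np.float64(189.0), np.float64(190.0), np.float64(189.0)] [np.float64(166.39514525458802), np.float64(165.58000356171522)]
```

{"fn": "step_arm", "kwargs": {
  "moves": [0, 0, -0.5, 0, 0, 1, -1, 0, 0, -0.5, 0, 0, 1, -1, 0, 0, -0.5, 0, 0, 1, -1, 0, 0, -0.5, 0, 0, 1, -1, 0, 0, -0.5, 0, 0, 1, -1, 0, 0, -0.5, 0, 0, 1, -1, 0, 0, -0.5, 0, 0, 1, -1, 0, 0, -0.5, 0, 0, 1, -1]
}}

```text
time: 0.82
tool_pos: [158.3, 497.7, 304.3]
tcp_rot: [-3.129, 0.006, 2.25]
contact_force: [-0.2, -0.1, -0.2]
grip_width: 91.5
```

{"fn": "step_arm", "kwargs": {
  "moves": [0, 0, 0, 0, 0, 1, -1, 0, 0, 0, 0, 0, 1, -1, 0, 0, 0, 0, 0, 1, -1]
}}

```text
time: 1.07
tool_pos: [158.6, 498.2, 306.3]
tcp_rot: [-3.133, 0.007, 2.03]
contact_force: [0.0, -0.6, -0.3]
grip_width: 92.1
```

```bash
cat >> h.py <<'E'
def togo(x,y,z,yaw):
    o=get_obs(); Rt=R.from_euler('xyz',o['tcp_rot'])
    d=Rt.inv().apply(np.array([x,y,z])-o['tool_pos'])/20
    Rg=R.from_euler('xyz',[np.pi,0,np.radians(yaw)])
    r=np.degrees((Rt.inv()*Rg).as_rotvec())/4
    print('t',round(o['time'],2),'pos',o['tool_pos'].round(1),'yaw',np.degrees(o['tcp_rot']).round(1),'F',o['contact_force'].round(1),'w',round(o['grip_width'],1))
    print('shift units',d.round(2),'turn units',r.round(2))
E
python3 -c "
from h import *
togo(463,313,300,119)"
```

```text
t 1.07 pos [158.6 498.2 306.3] yaw [-179.5    0.4  116.3] F [ 0.  -0.6 -0.3] w 92.1
shift units [-15.04   9.55   0.33] turn units [-0.12  0.09 -0.68]
```

{"fn": "step_arm", "kwargs": {
  "moves": [-1, 0.63, 0, 0, 0, -0.1, -1, -1, 0.63, 0, 0, 0, -0.1, -1, -1, 0.63, 0, 0, 0, -0.1, -1, -1, 0.63, 0, 0, 0, -0.1, -1, -1, 0.63, 0, 0, 0, -0.1, -1, -1, 0.63, 0, 0, 0, -0.1, -1, -1, 0.63, 0, 0, 0, 0, -1, -1, 0.63, 0, 0, 0, 0, -1]
}}

```text
time: 1.73
tool_pos: [323.6, 400.4, 304.0]
tcp_rot: [-3.128, 0.006, 2.078]
contact_force: [-0.2, 0.4, 0.2]
grip_width: 92.1
```

{"fn": "step_arm", "kwargs": {
  "moves": [-1, 0.63, 0, 0, 0, 0, -1, -1, 0.63, 0, 0, 0, 0, -1, -1, 0.63, 0, 0, 0, 0, -1, -1, 0.63, 0, 0, 0, 0, -1, -1, 0.63, 0, 0, 0, 0, -1, -1, 0.63, 0, 0, 0, 0, -1, -1, 0.63, 0, 0, 0, 0, -1, 0, 0, 0, 0, 0, 0, -1]
}}

```text
time: 2.4
tool_pos: [477.8, 312.6, 300.4]
tcp_rot: [-3.122, 0.008, 2.074]
contact_force: [-0.9, 0.3, -0.1]
grip_width: 92.1
```

```bash
python3 - <<'E'
from h import *
im,C=snap('wrist','w_mat')
hsv=cv2.cvtColor(im,cv2.COLOR_RGB2HSV)
m=(hsv[...,0]>5)&(hsv[...,0]<18)&(hsv[...,1]>60)&(hsv[...,2]>60)
for st,c,l in blobs(m,500):
    (x,y),ax,a=cv2.fitEllipse(max(cv2.findContours(l.astype(np.uint8),0,1)[0],key=len)); print('mat',st,(x,y),onz(C,(x,y),6).round(1),ax)
togo(530,-4,300,119)
E
```

```text
mat [256, 88, 113, 113, 10054] (312.3067932128906, 143.93276977539062) [463.4 317.6   6. ] (111.90312194824219, 112.5787353515625)
t 2.45 pos [476.2 313.6 300.3] yaw [-178.8    0.4  118.9] F [-0.2 -0.3 -0.5] w 92.0
shift units [-15.21  -5.3    0.23] turn units [-0.29  0.09 -0.04]
```

View pics/w_mat.png

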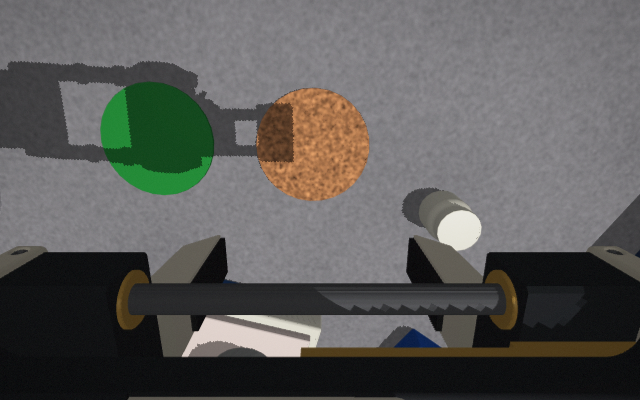

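The wrist view shows the cork mat at (312,144), which works out to about (464,315). That agrees with the top view. Now on to the canister.

{"fn": "step_arm", "kwargs": {
  "moves": [-1, -0.34, 0, -0.1, 0, 0, -1, -1, -0.34, 0, -0.1, 0, 0, -1, -1, -0.34, 0, -0.1, 0, 0, -1, -1, -0.34, 0, 0, 0, 0, -1, -1, -0.34, 0, 0, 0, 0, -1, -1, -0.34, 0, 0, 0, 0, -1, -1, -0.34, 0, 0, 0, 0, -1, -1, -0.34, 0, 0, 0, 0, -1]
}}

```text
time: 3.12
tool_pos: [499.8, 149.4, 299.2]
tcp_rot: [-3.138, 0.001, 2.086]
contact_force: [-0.4, 0.6, 0.9]
grip_width: 92.0
```

{"fn": "step_arm", "kwargs": {
  "moves": [-1, -0.34, 0, 0, 0, 0, -1, -1, -0.34, 0, 0, 0, 0, -1, -1, -0.34, 0, 0, 0, 0, -1, -1, -0.34, 0, 0, 0, 0, -1, -0.8, -0.34, 0, 0, 0, 0, -1, 0, 0, 0, 0, 0, 0, -1]
}}

```text
time: 3.62
tool_pos: [514.1, 47.0, 299.2]
tcp_rot: [-3.137, -0.001, 2.089]
contact_force: [0.5, 0.1, 0.6]
grip_width: 91.6
```

```bash
python3 - <<'E'
from h import *
im,C=snap('wrist','w_can')
togo(530,-4,300,119)
E
```

```text
t 3.67 pos [513.8  48.4 299.2] yaw [-1.797e+02 -1.000e-01  1.197e+02] F [ 0.4 -0.3 -0.6] w 92.0
shift units [-2.67 -0.6  -0.04] turn units [-0.06 -0.04  0.18]
```

View pics/w_can.png

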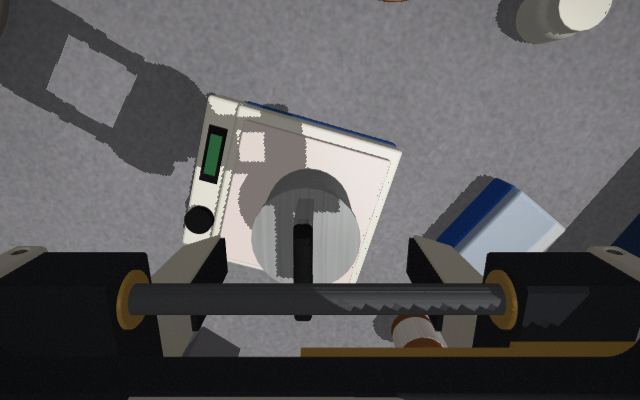

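```bash
python3 - <<'E'
from h import *
im=cv2.imread('pics/w_can.png'); o=get_obs();C=cam('wrist',o)
for v in range(222,283,6):
    r=im[v,270:340].max(1); i=np.where(r<45)[0]; print(v, (i.min()+270,i.max()+270) if len(i) else None,end=' ')
a=onz(C,(303.3,225),232);b=onz(C,(303,321),232);
print(a,b,(a+b)/2,np.linalg.norm(a-b),np.degrees(np.arctan2((b-a)[1],(b-a)[0])))
E
```

```text
222 None 228 (np.int64(293), np.int64(312)) 234 (np.int64(293), np.int64(312)) 240 (np.int64(293), np.int64(312)) 246 (np.int64(293), np.int64(312)) 252 (np.int64(293), np.int64(311)) 258 (np.int64(293), np.int64(311)) 264 (np.int64(294), np.int64(311)) 270 (np.int64(294), np.int64(311)) 276 (np.int64(294), np.int64(312)) 282 (np.int64(294), np.int64(312)) [511.09820507  34.97999774 232.        ] [549.21554   -34.1159276 232.       ] [5.30156873e+02 4.32035069e-01 2.32000000e+02] 78.91247125776526 -61.116313919945824
```

{"fn": "step_arm", "kwargs": {
  "moves": [-0.9, -0.2, 0, 0, 0, 0.1, -1, -0.9, -0.2, 0, 0, 0, 0.1, -1, -0.8, -0.15, 0, 0, 0, 0, -1, 0, 0, 0, 0, 0, 0, -1]
}}

```text
time: 4.0
tool_pos: [528.5, 2.7, 299.3]
tcp_rot: [-3.138, -0.006, 2.08]
contact_force: [0.4, 0.3, -0.3]
grip_width: 91.7
```

```bash
python3 - <<'E'
from h import *
im,C=snap('wrist','w_can2')
togo(530,-2,207,119)
im=im.max(2)
for v in range(100,400,10):
    r=im[v,270:350]; i=np.where(r<45)[0]; print(v, (i.min()+270,i.max()+270) if len(i) else None,end=' ')
for p in ((303,240),):print(onz(C,p,232))
E
```

```text
t 4.05 pos [528.    4.  299.3] yaw [-179.8   -0.4  119.2] F [-0.8  1.6 -0.2] w 91.5
shift units [-0.34 -0.05  4.61] turn units [-0.05 -0.1   0.05]
100 None 110 None 120 None 130 None 140 None 150 None 160 (np.int64(310), np.int64(320)) 170 (np.int64(305), np.int64(325)) 180 (np.int64(305), np.int64(325)) 190 (np.int64(305), np.int64(325)) 200 (np.int64(305), np.int64(325)) 210 (np.int64(305), np.int64(324)) 220 (np.int64(306), np.int64(324)) 230 (np.int64(306), np.int64(324)) 240 (np.int64(306), np.int64(324)) 250 (np.int64(306), np.int64(324)) 260 (np.int64(306), np.int64(324)) 270 None 280 None 290 (np.int64(270), np.int64(349)) 300 (np.int64(270), np.int64(320)) 310 (np.int64(270), np.int64(349)) 320 None 330 None 340 None 350 None 360 (np.int64(270), np.int64(349)) 370 (np.int64(270), np.int64(349)) 380 (np.int64(270), np.int64(349)) 390 (np.int64(270), np.int64(349)) [530.83138234 -20.53827867 232.        ]
```

View pics/w_can2.png

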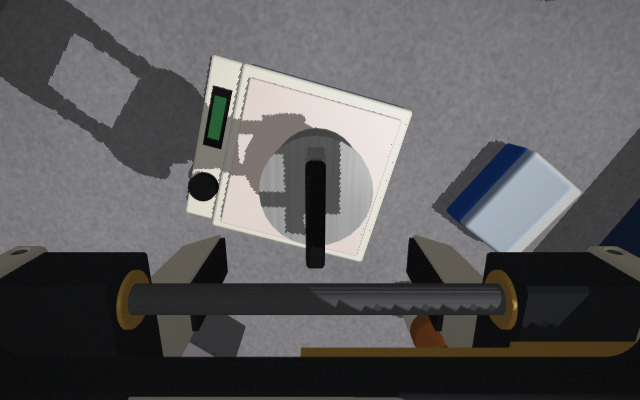

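```bash
python3 - <<'E'
from h import *
C=cam('wrist')
a=onz(C,(315.5,160),232);b=onz(C,(315,267.5),232);m=(a+b)/2
print(a,b,m,np.linalg.norm(a-b)); togo(m[0],m[1],207,119)
E
```

```text
[510.11130107  35.36802003 232.        ] [548.37393624 -33.96871689 232.        ] [529.24261866   0.69965157 232.        ] 79.19351196360198
t 4.05 pos [528.    4.  299.3] yaw [-179.8   -0.4  119.2] F [-0.8  1.6 -0.2] w 91.5
shift units [-0.21 -0.01  4.62] turn units [-0.05 -0.1   0.05]
```

{"fn": "step_arm", "kwargs": {
  "moves": [-0.1, 0, 1, 0, 0, 0, -1, -0.1, 0, 1, 0, 0, 0, -1, -0.1, 0, 1, 0, -0.1, 0, -1, 0, 0, 0.9, 0, 0, 0, -1, 0, 0, 0.5, 0, 0, 0, -1, 0, 0, 0.2, 0, 0, 0, -1, 0, 0, 0, 0, 0, 0, -1]
}}

```text
time: 4.63
tool_pos: [528.3, 12.0, 205.4]
tcp_rot: [3.14, -0.003, 2.089]
contact_force: [0.1, 0.1, -0.3]
grip_width: 91.7
```

```bash
python3 - <<'E'
from h import *
snap('wrist','w_can3')
togo(529,-0.5,207,119)
E
```

```text
t 4.68 pos [528.5  12.  206. ] yaw [ 1.799e+02 -1.000e-01  1.197e+02] F [-0.6  0.4 -0.2] w 91.3
shift units [-0.55 -0.29 -0.05] turn units [ 0.03 -0.04  0.18]
```

View pics/w_can3.png

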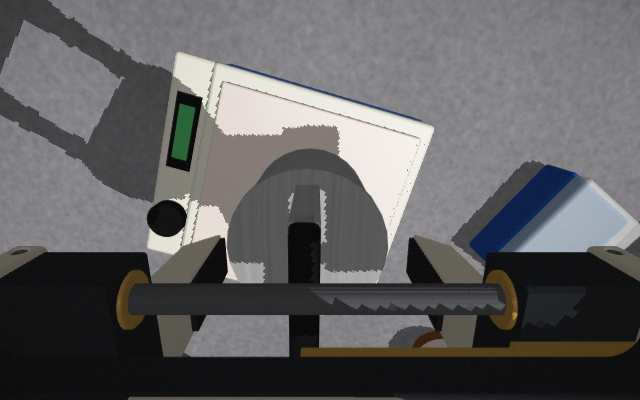

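{"fn": "step_arm", "kwargs": {
  "moves": [-0.4, -0.2, 0, 0, 0, 0.1, -1, -0.2, -0.1, 0, 0, 0, 0.1, -1, 0, 0, 0, 0, 0, 0, -1]
}}

```text
time: 4.93
tool_pos: [530.2, -1.0, 208.3]
tcp_rot: [3.136, -0.0, 2.076]
contact_force: [0.4, -0.3, -0.4]
grip_width: 91.9
```

```bash
python3 - <<'E'
from h import *
snap('wrist','w_can4')
togo(529,-0.5,207,119)
E
```

```text
t 4.98 pos [530.3  -0.9 208.4] yaw [179.7  -0.  119. ] F [0.9 0.1 0.2] w 91.7
shift units [ 0.05 -0.05  0.07] turn units [ 0.08 -0.   -0.01]
```

View pics/w_can4.png

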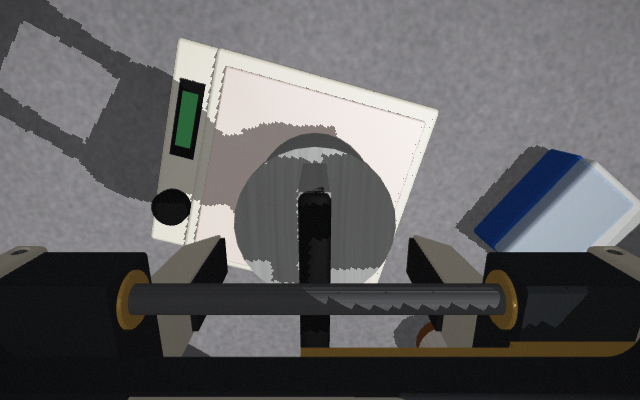

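{"fn": "step_arm", "kwargs": {
  "moves": [0, 0, 0.05, 0, 0, 0, 1, 0, 0, 0, 0, 0, 0, 1, 0, 0, 0, 0, 0, 0, 1, 0, 0, 0, 0, 0, 0, 1, 0, 0, 0, 0, 0, 0, 1, 0, 0, 0, 0, 0, 0, 1, 0, 0, 0, 0, 0, 0, 1, 0, 0, 0, 0, 0, 0, 1]
}}

```text
time: 5.65
tool_pos: [530.8, -1.5, 208.6]
tcp_rot: [3.134, 0.001, 2.075]
contact_force: [0.5, -0.2, -0.3]
grip_width: 42.9
```

```bash
python3 - <<'E'
from h import *
togo(529,-0.5,300,119)
E
```

```text
t 5.65 pos [530.8  -1.5 208.6] yaw [1.796e+02 1.000e-01 1.189e+02] F [ 0.5 -0.2 -0.3] w 42.9
shift units [ 0.08 -0.02 -4.57] turn units [ 0.11  0.01 -0.03]
```

Fingers are slow (about 73 mm/s), so I'll keep closing.

{"fn": "step_arm", "kwargs": {
  "moves": [0, 0, 0, 0, 0, 0, 1, 0, 0, 0, 0, 0, 0, 1, 0, 0, 0, 0, 0, 0, 1, 0, 0, 0, 0, 0, 0, 1, 0, 0, 0, 0, 0, 0, 1, 0, 0, 0, 0, 0, 0, 1, 0, 0, 0, 0, 0, 0, 1, 0, 0, 0, 0, 0, 0, 1]
}}

```text
time: 6.32
tool_pos: [529.8, -1.9, 208.3]
tcp_rot: [3.137, 0.0, 2.075]
contact_force: [-1.0, -0.6, 0.5]
grip_width: 13.4
```

```bash
python3 - <<'E'
from h import *
togo(529,-0.5,300,119)
E
```

```text
t 6.32 pos [529.8  -1.9 208.3] yaw [179.7   0.  118.9] F [-1.  -0.6  0.5] w 13.4
shift units [ 0.08  0.02 -4.59] turn units [ 0.07  0.01 -0.03]
```

Gripped: the width is 13.4 mm against the 14 mm bar. Lifting.

{"fn": "step_arm", "kwargs": {
  "moves": [0, 0, -0.15, 0, 0, 0, 1, 0, 0, -0.3, 0, 0, 0, 1, 0, 0, -0.5, 0, 0, 0, 1, 0, 0, -0.5, 0, 0, 0, 1, 0, 0, -0.5, 0, 0, 0, 1, 0, 0, -0.5, 0, 0, 0, 1, 0, 0, -0.3, 0, 0, 0, 1, 0, 0, 0, 0, 0, 0, 1]
}}

```text
time: 6.98
tool_pos: [527.3, -0.7, 262.1]
tcp_rot: [-3.138, -0.008, 2.075]
contact_force: [0.7, 0.2, -6.3]
grip_width: 14.1
```

```bash
python3 - <<'E'
from h import *
togo(463.5,316.5,255,119)
snap('scene','s_lift');snap('wrist','w_lift')
E
```

```text
t 6.98 pos [527.3  -0.7 262.1] yaw [-179.8   -0.5  118.9] F [ 0.7  0.2 -6.3] w 14.1
shift units [15.42  4.87  0.46] turn units [-0.05 -0.12 -0.02]
```

View pics/s_lift.png

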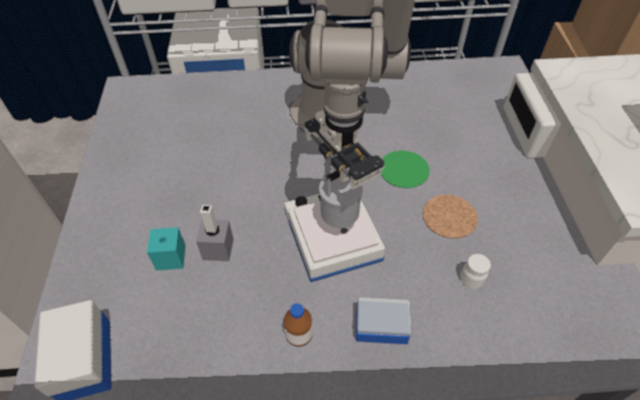

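View pics/w_lift.png

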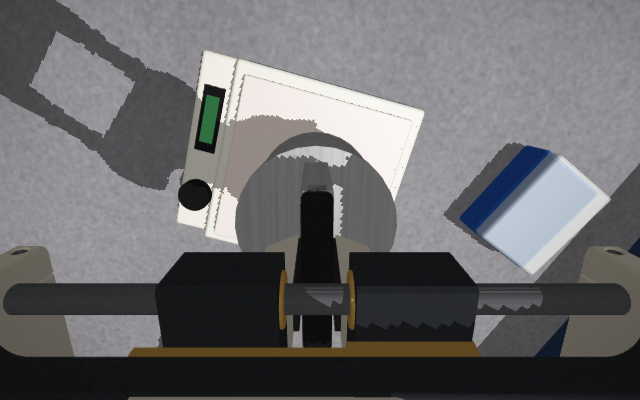

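{"fn": "step_arm", "kwargs": {
  "moves": [0.3, 0.1, 0, 0, 0, 0, 1, 0.6, 0.2, 0, 0, 0, 0, 1, 0.9, 0.28, 0, 0, 0, 0, 1, 0.9, 0.28, 0, 0, 0, 0, 1, 0.9, 0.28, 0, 0, 0, 0, 1, 0.9, 0.28, 0, 0, 0, 0, 1, 0.9, 0.28, 0, 0, 0, 0, 1, 0.9, 0.28, 0, 0, 0, 0, 1]
}}

```text
time: 7.75
tool_pos: [496.0, 136.5, 256.5]
tcp_rot: [-3.128, -0.015, 2.07]
contact_force: [0.9, 0.2, -6.4]
grip_width: 13.8
```

{"fn": "step_arm", "kwargs": {
  "moves": [0.9, 0.28, 0, 0, 0, 0, 1, 0.9, 0.28, 0, 0, 0, 0, 1, 0.9, 0.28, 0, 0, 0, 0, 1, 0.9, 0.28, 0, 0, 0, 0, 1, 0.9, 0.28, 0, 0, 0, 0, 1, 0.9, 0.28, 0, 0, 0, 0, 1, 0.6, 0.2, 0, 0, 0, 0, 1, 0.3, 0.1, 0, 0, 0, 0, 1]
}}

```text
time: 8.42
tool_pos: [459.4, 282.8, 253.6]
tcp_rot: [-3.119, -0.022, 2.076]
contact_force: [-0.3, 0.4, -5.4]
grip_width: 13.7
```

```bash
python3 - <<'E'
from h import *
togo(463.5,316.5,255,119)
E
```

```text
t 8.42 pos [459.4 282.8 253.6] yaw [-178.7   -1.2  119. ] F [-0.3  0.4 -5.4] w 13.7
shift units [ 1.38  0.99 -0.06] turn units [-0.32 -0.31 -0.01]
```

{"fn": "step_arm", "kwargs": {
  "moves": [0.4, 0.3, 0, -0.1, -0.1, 0, 1, 0.5, 0.4, 0, -0.1, -0.1, 0, 1, 0.3, 0.2, 0, -0.1, -0.1, 0, 1, 0, 0, 0, 0, 0, 0, 1, 0, 0, 0, 0, 0, 0, 1]
}}

```text
time: 8.83
tool_pos: [461.2, 316.9, 251.8]
tcp_rot: [-3.139, 0.0, 2.08]
contact_force: [-0.5, 0.1, -4.9]
grip_width: 13.7
```

```bash
python3 - <<'E'
from h import *
togo(463.5,316.5,141,119)
E
```

```text
t 8.83 pos [461.2 316.9 251.8] yaw [-179.8    0.   119.1] F [-0.5  0.1 -4.9] w 13.7
shift units [-0.07  0.11  5.54] turn units [-0.04  0.01  0.04]
```

Descend to about 20 mm above the mat, then look.

{"fn": "step_arm", "kwargs": {
  "moves": [0, 0.05, 0.4, 0, 0, 0, 1, 0, 0.05, 0.8, 0, 0, 0, 1, 0, 0, 0.8, 0, 0, 0, 1, 0, 0, 0.8, 0, 0, 0, 1, 0, 0, 0.8, 0, 0, 0, 1, 0, 0, 0.6, 0, 0, 0, 1, 0, 0, 0.3, 0, 0, 0, 1, 0, 0, 0, 0, 0, 0, 1]
}}

```text
time: 9.5
tool_pos: [464.0, 312.1, 155.4]
tcp_rot: [-3.137, 0.002, 2.073]
contact_force: [0.5, -1.2, -5.6]
grip_width: 14.2
```

```bash
python3 - <<'E'
from h import *
togo(463.5,316.5,139.5,119)
snap('scene','s_mat');snap('wrist','w_mat2')
E
```

```text
t 9.5 pos [464.  312.1 155.4] yaw [-1.798e+02  1.000e-01  1.188e+02] F [ 0.5 -1.2 -5.6] w 14.2
shift units [0.21 0.09 0.8 ] turn units [-0.06  0.03 -0.05]
```

View pics/s_mat.png

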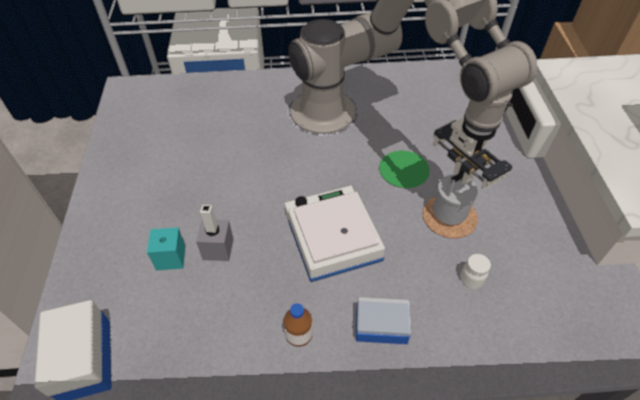

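View pics/w_mat2.png

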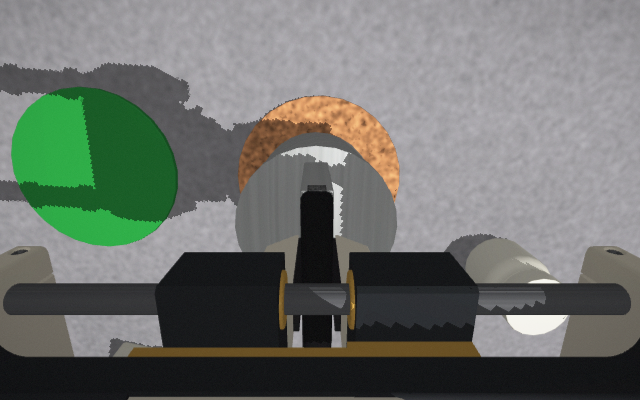

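The canister hangs over the mat and is laterally centred (u≈316 against 319). The spot now shows at scene (344,231). I'll lower gently.

{"fn": "step_arm", "kwargs": {
  "moves": [0.15, 0.05, 0.2, 0, 0, 0, 1, 0.1, 0.05, 0.2, 0, 0, 0, 1, 0, 0, 0.15, 0, 0, 0, 1, 0, 0, 0.1, 0, 0, 0, 1, 0, 0, 0, 0, 0, 0, 1]
}}

```text
time: 10.02
tool_pos: [466.0, 319.4, 146.2]
tcp_rot: [3.136, 0.002, 2.073]
contact_force: [-0.7, -0.1, -5.8]
grip_width: 13.7
```

```bash
python3 - <<'E'
from h import *
togo(463.5,316.5,139.5,119)
E
```

```text
t 10.02 pos [466.  319.4 146.2] yaw [1.797e+02 1.000e-01 1.188e+02] F [-0.7 -0.1 -5.8] w 13.7
shift units [-0.06 -0.18  0.33] turn units [ 0.08  0.03 -0.05]
```

{"fn": "step_arm", "kwargs": {
  "moves": [-0.05, -0.1, 0.1, 0, 0, 0, 1, 0, 0, 0.1, 0, 0, 0, 1, 0, 0, 0.07, 0, 0, 0, 1, 0, 0, 0, 0, 0, 0, 1]
}}

```text
time: 10.35
tool_pos: [464.6, 317.5, 140.6]
tcp_rot: [3.136, 0.003, 2.074]
contact_force: [-0.6, -0.4, -5.5]
grip_width: 13.9
```

```bash
python3 - <<'E'
from h import *
togo(463.5,316.5,139.5,119)
E
```

```text
t 10.35 pos [464.6 317.5 140.6] yaw [1.797e+02 1.000e-01 1.188e+02] F [-0.6 -0.4 -5.5] w 13.9
shift units [-0.02 -0.07  0.05] turn units [ 0.09  0.04 -0.05]
```

{"fn": "step_arm", "kwargs": {
  "moves": [0, 0, 0.05, 0, 0, 0, 1, 0, 0, 0.05, 0, 0, 0, 1, 0, 0, 0, 0, 0, 0, 1]
}}

```text
time: 10.6
tool_pos: [465.1, 317.5, 139.6]
tcp_rot: [3.134, 0.003, 2.073]
contact_force: [0.1, 0.2, -5.8]
grip_width: 13.8
```

{"fn": "step_arm", "kwargs": {
  "moves": [0, 0, 0.06, 0, 0, 0, 1, 0, 0, 0.05, 0, 0, 0, 1, 0, 0, 0, 0, 0, 0, 1]
}}

```text
time: 10.85
tool_pos: [465.8, 317.6, 139.6]
tcp_rot: [3.131, 0.003, 2.073]
contact_force: [1.0, -0.6, -5.6]
grip_width: 13.9
```

{"fn": "step_arm", "kwargs": {
  "moves": [-0.03, 0, 0.1, 0.1, 0, 0, 1, 0, 0, 0.1, 0, 0, 0, 1, 0, 0, 0, 0, 0, 0, 1]
}}

```text
time: 11.1
tool_pos: [467.1, 318.1, 140.1]
tcp_rot: [3.133, 0.003, 2.074]
contact_force: [1.3, 0.5, -5.8]
grip_width: 13.8
```

```bash
python3 - <<'E'
from h import *
im,_=snap('scene','s_m3')
cv2.imwrite('pics/s_m3z.png',cv2.resize(im[100:280,380:560,::-1],None,fx=3,fy=3,interpolation=cv2.INTER_NEAREST))
for i in range(3):
    togo(463.5,316.5,139.5,119); capture('wrist')
o=get_obs();print(o['dq'].round(4),o['joint_positions'])
E
```

```text
t 11.15 pos [467.3 318.1 140. ] yaw [179.5   0.2 118.8] F [-0.5  0.8 -5.4] w 13.2
shift units [ 0.02 -0.21  0.02] turn units [ 0.13  0.04 -0.05]
t 11.2 pos [467.2 318.  139.4] yaw [179.5   0.2 118.8] F [ 0.9 -0.  -6.3] w 13.7
shift units [ 0.02 -0.2  -0.01] turn units [ 0.12  0.04 -0.05]
t 11.25 pos [467.2 317.9 139.3] yaw [179.5   0.2 118.8] F [ 0.5 -0.5 -2.9] w 13.7
shift units [ 0.03 -0.2  -0.01] turn units [ 0.12  0.05 -0.05]
[-0.0016  0.0015 -0.0003  0.      0.0012  0.0003] [ 0.46337638  0.49161293  1.54415506 -0.00330131  1.09767959 -0.03783114]
```

View pics/s_m3z.png

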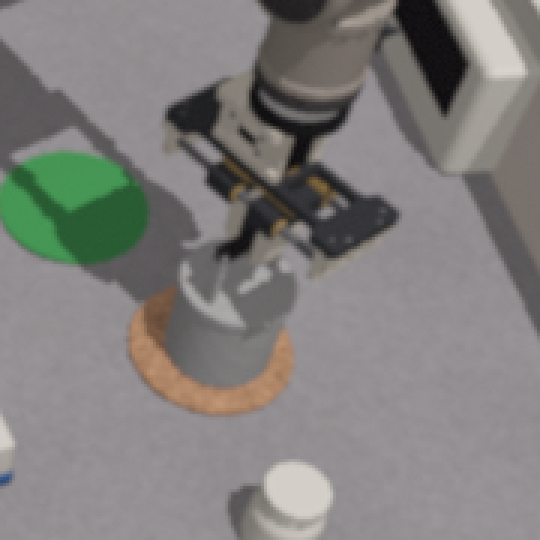

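{"fn": "step_arm", "kwargs": {
  "moves": [0, 0, 0.08, 0.05, 0, 0, 1, 0, 0, 0.08, 0.05, 0, 0, 1]
}}

```text
time: 11.47
tool_pos: [468.2, 318.1, 139.5]
tcp_rot: [3.137, 0.004, 2.073]
contact_force: [-5.1, -1.4, 11.3]
grip_width: 13.7
```

Contact: the force went from -5.6 to +11 N, so the canister is seated. Relax slightly and release.

{"fn": "step_arm", "kwargs": {
  "moves": [0, 0, -0.03, 0, 0, 0, 1, 0, 0, 0, 0, 0, 0, 0.4, 0, 0, 0, 0, 0, 0, -0.2, 0, 0, 0, 0, 0, 0, -0.2, 0, 0, 0, 0, 0, 0, -0.2, 0, 0, 0, 0, 0, 0, -0.2, 0, 0, 0, 0, 0, 0, -0.2, 0, 0, 0, 0, 0, 0, -0.2]
}}

```text
time: 12.13
tool_pos: [469.5, 318.9, 140.4]
tcp_rot: [3.134, 0.003, 2.073]
contact_force: [1.0, 0.6, 1.1]
grip_width: 53.6
```

```bash
python3 - <<'E'
from h import *
togo(463.5,316.5,235,119)
E
```

```text
t 12.13 pos [469.5 318.9 140.4] yaw [179.6   0.2 118.8] F [1.  0.6 1.1] w 53.6
shift units [ 0.02 -0.28 -4.73] turn units [ 0.11  0.05 -0.05]
```

{"fn": "step_arm", "kwargs": {
  "moves": [0, -0.1, -0.3, 0, 0, 0, -0.2, 0, 0, -0.6, 0, 0, 0, -0.2, 0, 0, -1, 0, 0, 0, -0.2, 0, 0, -1, 0, 0, 0, -0.2, 0, 0, -1, 0, 0, 0, -0.2, 0, 0, -1, 0, 0, 0, -0.2, 0, 0, -1, 0, 0, 0, -0.2, 0, 0, -0.5, 0, 0, 0, -0.2]
}}

```text
time: 12.8
tool_pos: [464.1, 316.5, 273.5]
tcp_rot: [3.141, 0.003, 2.073]
contact_force: [-0.5, -0.2, 0.3]
grip_width: 54.9
```

```bash
python3 - <<'E'
from h import *
im,_=snap('scene','s_m4')
cv2.imwrite('pics/s_m4z.png',cv2.resize(im[100:280,380:560,::-1],None,fx=3,fy=3,interpolation=cv2.INTER_NEAREST))
im,_=snap('wrist','w_m4')
im,C=snap('top','t_m4')
hsv=cv2.cvtColor(im,cv2.COLOR_RGB2HSV)
# spot
S=cam('scene')
x0,y0=180,120
cv2.imwrite('pics/t_m4z.png',cv2.resize(im[140:270,170:370,::-1],None,fx=4,fy=4,interpolation=cv2.INTER_NEAREST))
for n,C in(('top',cam('top')),('scene',S)):
    im=cv2.imread('pics/t_m4.png' if n=='top' else 'pics/s_m4.png')
    for st,c,l in blobs(im.max(2)<90,10):
        if (n=='top' and 265<c[0]<350 and 165<c[1]<260) or (n=='scene' and 285<c[0]<385 and 190<c[1]<275): print(n,st,c,onz(C,c,75).round(1))
togo(521,-319,300,119)
E
```

```text
top [328, 232, 10, 11, 84] [332.4, 237.4] [419.  -92.5  75. ]
top [309, 239, 8, 8, 22] [313.9, 242.9] [403. -37.  75.]
top [326, 242, 22, 8, 55] [337.2, 245.4] [ 395.  -106.6   75. ]
top [295, 244, 8, 6, 19] [297.1, 247.1] [391.   13.2  75. ]
top [288, 248, 36, 12, 103] [304.5, 253.9] [370.6  -8.9  75. ]
scene [339, 191, 3, 4, 10] [340.2, 192.3] [420.8  12.7  75. ]
scene [296, 196, 11, 10, 83] [300.5, 200.6] [440.6 -94.4  75. ]
scene [319, 196, 4, 4, 12] [320.5, 197.5] [434.4 -41.1  75. ]
scene [342, 229, 4, 3, 10] [343.5, 230.2] [545.    8.1  75. ]
t 12.95 pos [463.8 316.3 271.2] yaw [-179.9    0.2  118.8] F [ 0.1  0.8 -0.7] w 55.3
shift units [-29.22 -12.79  -1.33] turn units [-0.02  0.04 -0.05]
```

View pics/s_m4z.png

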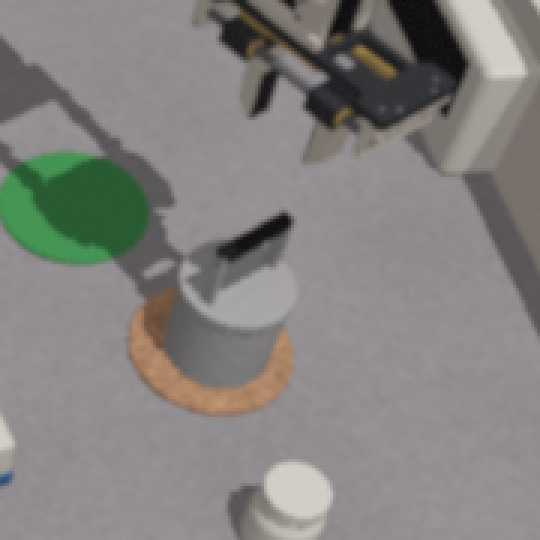

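View pics/w_m4.png

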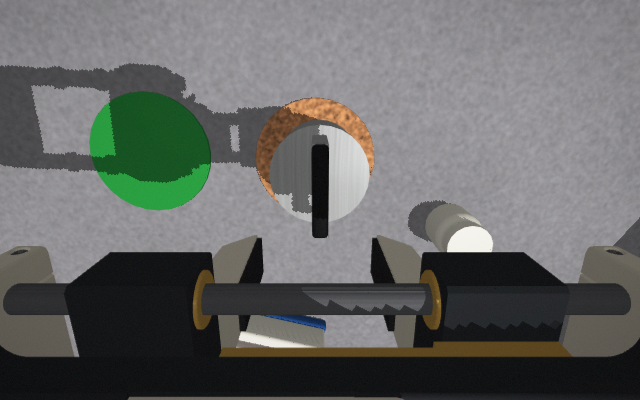

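View pics/t_m4z.png

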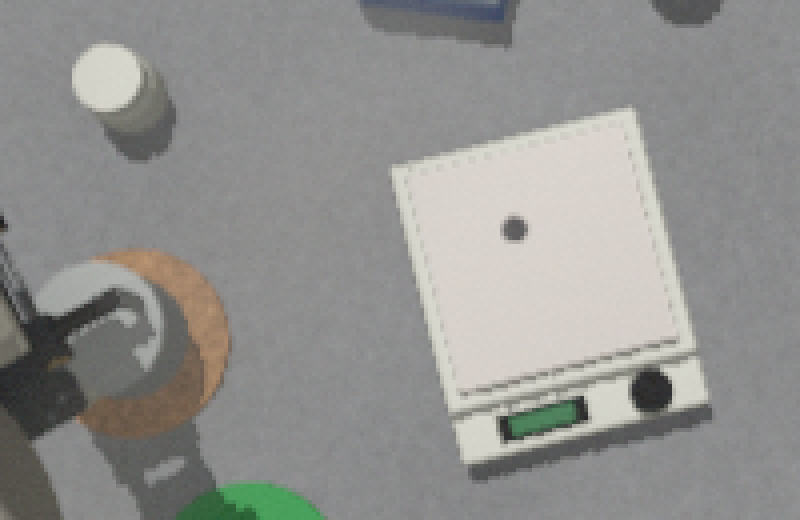

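```bash
python3 - <<'E'
from h import *
C=cam('wrist')
T=cam('top');S=cam('scene')
print('can bar',onz(C,(320,145),163),onz(C,(320,237),163),onz(C,(320.5,191),163))
print('mat',onz(C,(315.5,157),6))
print('spot',onz(T,(298.5,197),75),tri(T,(298.5,197),S,(343.6,230.4)))
E
```

```text
can bar [447.60265832 352.26522533 163.        ] [484.92870892 284.76789758 163.        ] [465.85292585 320.09363638 163.        ]
mat [462.70278528 316.61275073   6.        ]
spot [541.89879797   8.84614209  75.        ] [542.49651798   8.91605411  70.61649199]
```

{"fn": "step_arm", "kwargs": {
  "moves": [-1, -0.43, -0.3, 0, 0, 0, -0.2, -1, -0.43, -0.3, 0, 0, 0, -0.2, -1, -0.43, -0.3, 0, 0, 0, -0.2, -1, -0.43, -0.3, 0, 0, 0, -0.2, -1, -0.43, -0.1, 0, 0, 0, -0.2, -1, -0.43, -0.1, 0, 0, 0, -0.2, -1, -0.43, 0, 0, 0, 0, -0.2, -1, -0.43, 0, 0, 0, 0, -0.2]
}}

```text
time: 13.62
tool_pos: [475.6, 138.7, 289.6]
tcp_rot: [-3.121, -0.002, 2.081]
contact_force: [0.3, -0.3, -0.4]
grip_width: 54.8
```

{"fn": "step_arm", "kwargs": {
  "moves": [-1, -0.43, 0, 0, 0, 0, -0.2, -1, -0.43, 0, 0, 0, 0, -0.2, -1, -0.43, 0, 0, 0, 0, -0.2, -1, -0.43, 0, 0, 0, 0, -0.2, -1, -0.43, 0, 0, 0, 0, -0.2, -1, -0.43, 0, 0, 0, 0, -0.2, -1, -0.43, 0, 0, 0, 0, -0.2, -1, -0.43, 0, 0, 0, 0, -0.2]
}}

```text
time: 14.28
tool_pos: [488.0, -43.0, 279.3]
tcp_rot: [-3.104, -0.014, 2.081]
contact_force: [0.2, -0.6, -0.3]
grip_width: 55.3
```

```bash
python3 - <<'E'
from h import *
snap('wrist','w_spot')
togo(521,-319,290,119)
E
```

```text
t 14.33 pos [488.3 -46.5 278.8] yaw [-177.7   -0.7  119.1] F [ 0.7 -2.6  0.6] w 55.1
shift units [-12.69  -5.22  -0.51] turn units [-0.56 -0.17  0.03]
```

View pics/w_spot.png

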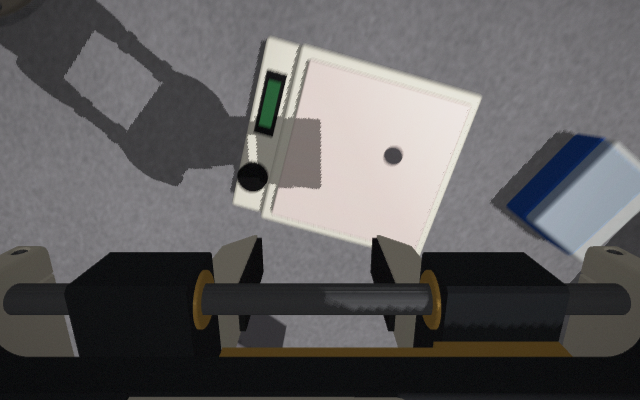

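```bash
python3 - <<'E'
from h import *
im=cv2.imread('pics/w_spot.png');C=cam('wrist')
for st,c,l in blobs(im.max(2)<110,50):
    if 370<c[0]<420 and 130<c[1]<180: print(st,c,onz(C,c,75))
E
```

```text
[384, 148, 18, 16, 222] [392.7, 155.5] [543.72307576   4.1202872   75.        ]
```

{"fn": "step_arm", "kwargs": {
  "moves": [-1, -0.41, -0.1, -0.1, 0, 0, -0.2, -1, -0.41, -0.1, -0.1, 0, 0, -0.2, -1, -0.41, -0.1, -0.1, 0, 0, -0.2, -1, -0.41, -0.1, -0.1, -0.1, 0, -0.2, -1, -0.41, -0.1, -0.1, -0.1, 0, -0.2, -1, -0.41, -0.1, 0, 0, 0, -0.2, -1, -0.41, 0, 0, 0, 0, -0.2, -1, -0.41, 0, 0, 0, 0, -0.2]
}}

```text
time: 15.0
tool_pos: [504.6, -221.9, 279.4]
tcp_rot: [-3.127, -0.015, 2.08]
contact_force: [0.9, 0.1, -0.1]
grip_width: 55.5
```

```bash
python3 - <<'E'
from h import *
snap('wrist','w_pr')
togo(521,-319,290,119)
E
```

```text
t 15.05 pos [ 504.7 -225.7  278.7] yaw [-179.1   -0.8  119. ] F [-1.6 -3.4 -1.4] w 55.3
shift units [-4.47 -1.56 -0.6 ] turn units [-0.23 -0.19  0.01]
```

View pics/w_pr.png

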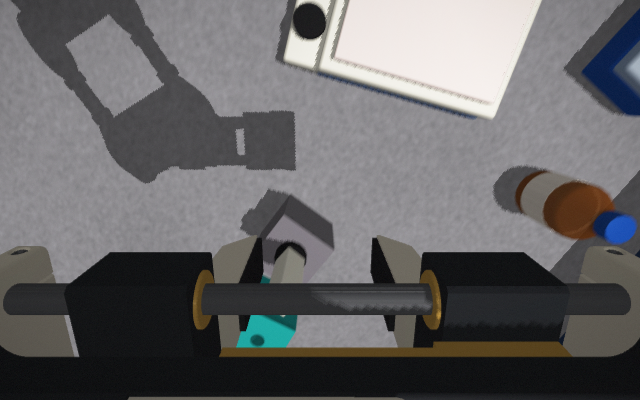

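{"fn": "step_arm", "kwargs": {
  "moves": [0, 0, -0.3, -0.1, -0.1, 1, -0.2, 0, 0, -0.3, -0.1, -0.1, 1, -0.2, 0, 0, 0, 0, 0, 1, -0.2, 0, 0, 0, 0, 0, 1, -0.2, 0, 0, 0, 0, 0, 1, -0.2, 0, 0, 0, 0, 0, 1, -0.2, 0, 0, 0, 0, 0, 1, -0.2, 0, 0, 0, 0, 0, 0.5, -0.2]
}}

```text
time: 15.72
tool_pos: [500.9, -225.0, 278.7]
tcp_rot: [-3.122, -0.008, 1.524]
contact_force: [0.3, -0.4, -0.4]
grip_width: 55.1
```

```bash
python3 - <<'E'
from h import *
togo(521,-300,290,90)
E
```

```text
t 15.72 pos [ 500.9 -225.   278.7] yaw [-178.9   -0.4   87.3] F [ 0.3 -0.4 -0.4] w 55.1
shift units [-3.69  1.17 -0.62] turn units [-0.28 -0.11 -0.67]
```

{"fn": "step_arm", "kwargs": {
  "moves": [-0.9, 0.3, -0.2, -0.2, -0.1, -0.2, -0.2, -0.9, 0.3, -0.2, -0.1, 0, -0.2, -0.2, -0.9, 0.3, -0.2, 0, 0, -0.2, -0.2, -0.6, 0.3, 0, 0, 0, 0, -0.2, 0, 0, 0, 0, 0, 0, -0.2, 0, 0, 0, 0, 0, 0, -0.2]
}}

```text
time: 16.22
tool_pos: [521.5, -289.8, 282.1]
tcp_rot: [-3.131, -0.01, 1.567]
contact_force: [-0.9, 1.0, -1.0]
grip_width: 55.1
```

```bash
python3 - <<'E'
from h import *
snap('wrist','w_pr2')
togo(521,-319,290,90)
E
```

```text
t 16.27 pos [ 521.3 -289.6  281.9] yaw [-179.4   -0.6   89.8] F [-0.9 -0.6 -0.3] w 54.9
shift units [-1.47 -0.02 -0.42] turn units [-0.15 -0.14 -0.05]
```

View pics/w_pr2.png

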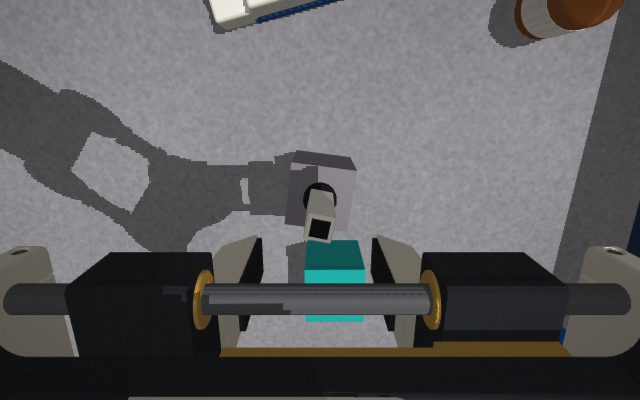

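```bash
python3 - <<'E'
from h import *
im=cv2.imread('pics/w_pr2.png')
cv2.imwrite('pics/w_pr2z.png',cv2.resize(im[140:260,270:370],None,fx=6,fy=5.0,interpolation=cv2.INTER_NEAREST))
E
```

```text
(no output)
```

View pics/w_pr2z.png

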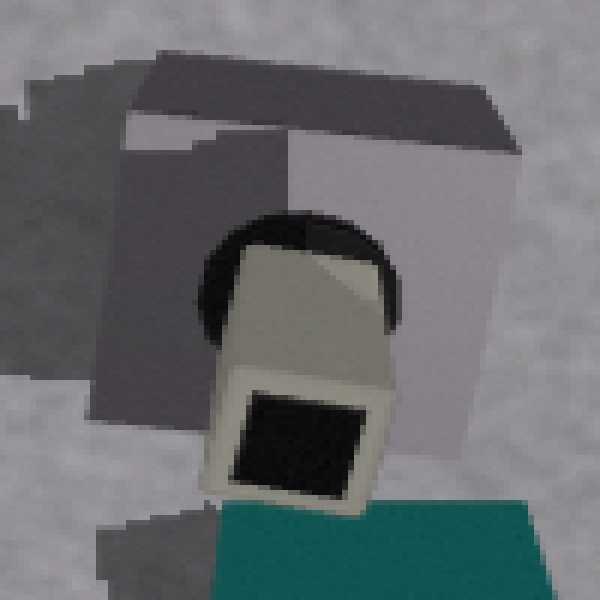

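```bash
python3 - <<'E'
from h import *
C=cam('wrist')
P=[onz(C,(270+x/6,140+y/5),175) for x,y in((228,366),(396,387),(366,516),(204,492))]
P=np.array(P);print(P.round(1),P.mean(0).round(1),[np.linalg.norm(P[i]-P[i-1]).round(1) for i in range(4)])
for i,j in((0,1),(3,2),(3,0),(2,1)):
    d=P[j]-P[i];print(np.degrees(np.arctan2(d[1],d[0])).round(1))
Q=np.array([onz(C,(270+x/6,140+y/5),85) for x,y in((127,110),(520,153),(463,458),(90,419))]);print('stand',Q.round(1),Q.mean(0))
for i,j in((0,1),(3,2),(3,0),(2,1)):
    d=Q[j]-Q[i];print(np.degrees(np.arctan2(d[1],d[0])).round(1), np.linalg.norm(d))
E
```

```text
[[ 513.8 -304.   175. ]
 [ 536.7 -307.6  175. ]
 [ 532.8 -330.5  175. ]
 [ 510.2 -326.2  175. ]] [ 523.4 -317.1  175. ] [np.float64(22.5), np.float64(23.2), np.float64(23.2), np.float64(23.0)]
-9.1
-10.9
80.8
80.3
stand [[ 493.5 -278.4   85. ]
 [ 562.3 -287.7   85. ]
 [ 553.7 -356.7   85. ]
 [ 485.  -347.4   85. ]] [ 523.63650392 -317.54939435   85.        ]
-7.7 69.38506360644358
-7.7 69.35397473414042
83.0 69.5152075435147
82.9 69.46567077189361
```

{"fn": "step_arm", "kwargs": {
  "moves": [-0.4, 0, 0.5, -0.1, -0.1, 0.8, -0.2, -0.5, 0, 1, -0.1, -0.1, 0.8, -0.2, -0.4, 0, 1, 0, 0, 0.7, -0.2, 0, 0, 1, 0, 0, 0, -0.2, 0, 0, 0.3, 0, 0, 0, -0.2, 0, 0, 0, 0, 0, 0, -0.2]
}}

```text
time: 16.77
tool_pos: [518.5, -310.1, 202.5]
tcp_rot: [3.139, 0.003, 1.402]
contact_force: [0.2, 0.6, -0.6]
grip_width: 54.7
```

```bash
python3 - <<'E'
from h import *
snap('wrist','w_pr3')
togo(523.5,-317.3,121,80.5)
E
```

```text
t 16.82 pos [ 518.6 -310.1  203.1] yaw [179.9   0.2  80.4] F [ 0.9 -0.8  0.1] w 55.0
shift units [-0.31  0.29  4.11] turn units [ 0.04  0.04 -0.03]
```

View pics/w_pr3.png

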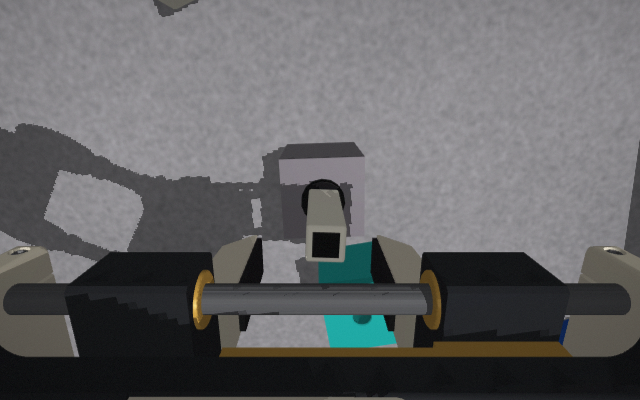

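The handle now lines up with the tool axes, 9 px right of the finger centre, which matches the computed shift. Correcting while descending.

{"fn": "step_arm", "kwargs": {
  "moves": [-0.2, 0.2, 0, 0, 0, 0, -0.2, -0.1, 0.1, 0, 0, 0, 0, -0.2, 0, 0, 0.5, 0, 0, 0, -0.2, 0, 0, 0.9, 0, 0, 0, -0.2, 0, 0, 0.9, 0, 0, 0, -0.2, 0, 0, 0.5, 0, 0, 0, -0.2, 0, 0, 0, 0, 0, 0, -0.2]
}}

```text
time: 17.4
tool_pos: [528.0, -319.0, 150.9]
tcp_rot: [3.127, 0.009, 1.405]
contact_force: [-1.2, -0.3, 0.1]
grip_width: 55.4
```

```bash
python3 - <<'E'
from h import *
snap('wrist','w_pr4')
togo(523.5,-317.3,121,80.5)
E
```

```text
t 17.45 pos [ 528.2 -319.1  151.8] yaw [179.1   0.5  80.5] F [-0.1 -0.3  0. ] w 55.1
shift units [ 0.06 -0.27  1.54] turn units [0.22 0.13 0.01]
```

View pics/w_pr4.png

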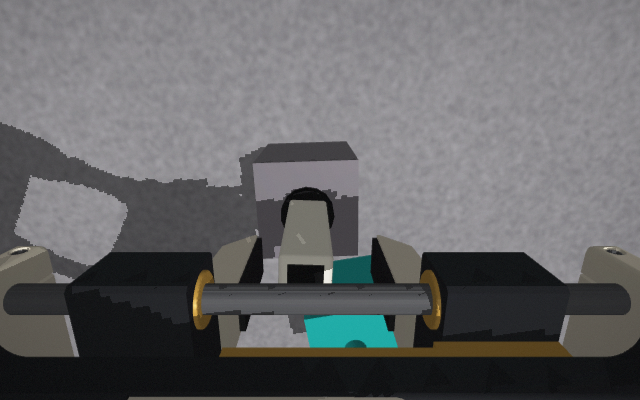

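{"fn": "step_arm", "kwargs": {
  "moves": [0, -0.2, 0, 0.1, 0.1, 0, -0.2, 0, 0, 0, 0, 0, 0, -0.2, 0, 0, 0.5, 0, 0, 0, -0.2, 0, 0, 0.5, 0, 0, 0, -0.2, 0, 0, 0.3, 0, 0, 0, -0.2, 0, 0, 0, 0, 0, 0, -0.2]
}}

```text
time: 17.95
tool_pos: [525.7, -319.9, 127.2]
tcp_rot: [3.128, 0.005, 1.405]
contact_force: [0.0, 0.7, -0.5]
grip_width: 55.5
```

```bash
python3 - <<'E'
from h import *
snap('wrist','w_pr5')
togo(523.5,-317.3,121,80.5)
E
```

```text
t 18.0 pos [ 525.8 -319.9  127.6] yaw [179.2   0.3  80.5] F [-0.   0.5  0.8] w 54.5
shift units [ 0.11 -0.14  0.33] turn units [0.19 0.07 0.01]
```

View pics/w_pr5.png

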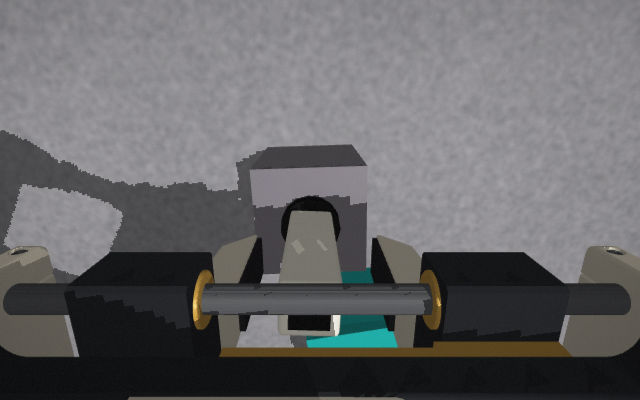

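{"fn": "step_arm", "kwargs": {
  "moves": [0.05, -0.1, 0.15, 0.2, 0.05, 0, -0.2, 0.05, 0, 0.1, 0.1, 0.05, 0, -0.2, 0, 0, 0, 0, 0, 0, -0.2, 0, 0, 0, 0, 0, 0, -0.2]
}}

```text
time: 18.33
tool_pos: [524.3, -317.5, 122.2]
tcp_rot: [-3.132, -0.003, 1.405]
contact_force: [0.4, 0.5, -0.3]
grip_width: 55.4
```

```bash
python3 - <<'E'
from h import *
togo(523.5,-317.3,121,80.5)
E
```

```text
t 18.33 pos [ 524.3 -317.5  122.2] yaw [-179.5   -0.2   80.5] F [ 0.4  0.5 -0.3] w 55.4
shift units [ 0.   -0.04  0.06] turn units [-0.14 -0.04  0.01]
```

{"fn": "step_arm", "kwargs": {
  "moves": [0, 0, 0, -0.1, 0, 0, 1, 0, 0, 0, 0, 0, 0, 1, 0, 0, 0, 0, 0, 0, 1, 0, 0, 0, 0, 0, 0, 1, 0, 0, 0, 0, 0, 0, 1, 0, 0, 0, 0, 0, 0, 1, 0, 0, 0, 0, 0, 0, 1, 0, 0, 0, 0, 0, 0, 1]
}}

```text
time: 19.0
tool_pos: [524.5, -317.7, 123.0]
tcp_rot: [-3.141, -0.002, 1.406]
contact_force: [-0.5, -0.0, -0.3]
grip_width: 24.4
```

```bash
python3 - <<'E'
from h import *
togo(523.5,-317.3,215,80.5)
E
```

```text
t 19.0 pos [ 524.5 -317.7  123. ] yaw [-1.80e+02 -1.00e-01  8.05e+01] F [-0.5 -0.  -0.3] w 24.4
shift units [ 0.02 -0.06 -4.6 ] turn units [-0.01 -0.03  0.01]
```

{"fn": "step_arm", "kwargs": {
  "moves": [0, 0, 0, 0, 0, 0, 1, 0, 0, 0, 0, 0, 0, 1, 0, 0, 0, 0, 0, 0, 1, 0, 0, -0.2, 0, 0, 0, 1, 0, 0, -0.4, 0, 0, 0, 1, 0, 0, -0.4, 0, 0, 0, 1, 0, 0, 0, 0, 0, 0, 1]
}}

```text
time: 19.58
tool_pos: [524.2, -317.4, 144.2]
tcp_rot: [-3.139, -0.003, 1.406]
contact_force: [0.9, 0.2, -1.0]
grip_width: 23.8
```

```bash
python3 - <<'E'
from h import *
togo(524.5,-317.7,215,80.5)
E
```

```text
t 19.58 pos [ 524.2 -317.4  144.2] yaw [-179.9   -0.2   80.5] F [ 0.9  0.2 -1. ] w 23.8
shift units [-0.    0.01 -3.54] turn units [-0.03 -0.04  0.01]
```

{"fn": "step_arm", "kwargs": {
  "moves": [0, 0, -0.4, 0, 0, 0, 1, 0, 0, -0.6, 0, 0, 0, 1, 0, 0, -0.6, 0, 0, 0, 1, 0, 0, -0.6, 0, 0, 0, 1, 0, 0, -0.6, 0, 0, 0, 1, 0, 0, -0.6, 0, 0, 0, 1, 0, 0, -0.6, 0, 0, 0, 1, 0, 0, -0.6, 0, 0, 0, 1]
}}

```text
time: 20.25
tool_pos: [523.3, -316.9, 242.5]
tcp_rot: [-3.137, -0.004, 1.406]
contact_force: [0.6, -0.4, -2.2]
grip_width: 23.9
```

```bash
python3 - <<'E'
from h import *
snap('scene','s_p1'); togo(543,7,235,80.5)
E
```

```text
t 20.3 pos [ 524.2 -317.5  245.6] yaw [-1.80e+02 -1.00e-01  8.05e+01] F [ 0.3 -0.5  1.5] w 23.7
shift units [16.16 -1.74  0.56] turn units [-0.   -0.03  0.01]
```

View pics/s_p1.png

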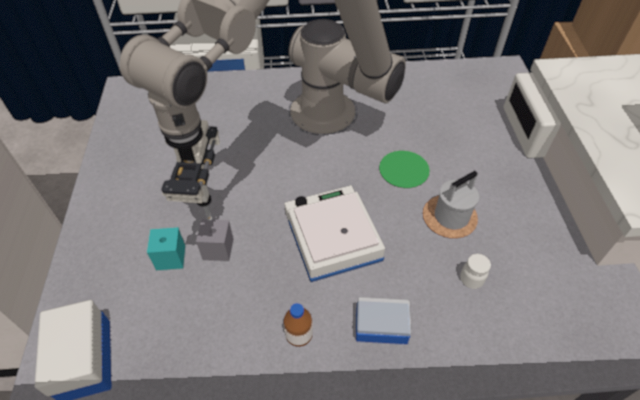

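{"fn": "step_arm", "kwargs": {
  "moves": [0.4, -0.04, 0, 0, 0, 0, 1, 0.8, -0.09, 0, 0, 0, 0, 1, 1, -0.11, 0, 0, 0, 0, 1, 1, -0.11, 0, 0, 0, 0, 1, 1, -0.11, 0, 0, 0, 0, 1, 1, -0.11, 0, 0, 0, 0, 1, 1, -0.11, 0, 0, 0, 0, 1, 1, -0.11, 0, 0, 0, 0, 1]
}}

```text
time: 20.97
tool_pos: [529.5, -161.6, 242.1]
tcp_rot: [-3.136, -0.005, 1.401]
contact_force: [0.4, -0.8, -0.6]
grip_width: 23.7
```

{"fn": "step_arm", "kwargs": {
  "moves": [1, -0.11, 0, 0, 0, 0, 1, 1, -0.11, 0, 0, 0, 0, 1, 1, -0.11, 0, 0, 0, 0, 1, 1, -0.11, 0, 0, 0, 0, 1, 1, -0.11, 0, 0, 0, 0, 1, 0.8, -0.1, 0, 0, 0, 0, 1, 0.4, -0.05, 0, 0, 0, 0, 1, 0, 0, 0, 0, 0, 0, 1]
}}

```text
time: 21.63
tool_pos: [528.3, -14.7, 237.0]
tcp_rot: [-3.122, -0.01, 1.411]
contact_force: [-0.2, 0.3, -1.3]
grip_width: 24.1
```

```bash
python3 - <<'E'
from h import *
togo(543,7,235,80.5)
E
```

```text
t 21.63 pos [528.3 -14.7 237. ] yaw [-178.9   -0.6   80.8] F [-0.2  0.3 -1.3] w 24.1
shift units [1.19 0.55 0.1 ] turn units [-0.28 -0.14  0.09]
```

{"fn": "step_arm", "kwargs": {
  "moves": [0, 0, 0, -0.2, -0.1, 0.1, 1, 0, 0, 0, -0.1, 0, 0, 1, 0, 0, 0, 0, 0, 0, 1, 0, 0, 0, 0, 0, 0, 1]
}}

```text
time: 21.97
tool_pos: [527.1, -15.2, 236.0]
tcp_rot: [3.139, -0.001, 1.404]
contact_force: [-0.1, -0.8, -0.6]
grip_width: 24.1
```

```bash
python3 - <<'E'
from h import *
im,C=snap('wrist','w_s1')
togo(543,7,200,80.5)
for st,c,l in blobs(im.max(2)<110,50):
    if st[4]<700: print(st,c,onz(C,c,75))
E
```

```text
t 22.02 pos [527.1 -15.4 236.1] yaw [ 1.799e+02 -1.000e-01  8.040e+01] F [ 0.1 -0.1 -1. ] w 24.3
shift units [1.23 0.59 1.81] turn units [ 0.03 -0.02 -0.02]
[7, 0, 104, 60, 432] [73.6, 38.1] [345.49853921 140.46810418  75.        ]
[106, 15, 9, 11, 54] [109.9, 19.9] [380.51233265 148.72657993  75.        ]
[318, 140, 21, 21, 342] [328.2, 150.1] [543.45278963  10.19366715  75.        ]
```

View pics/w_s1.png

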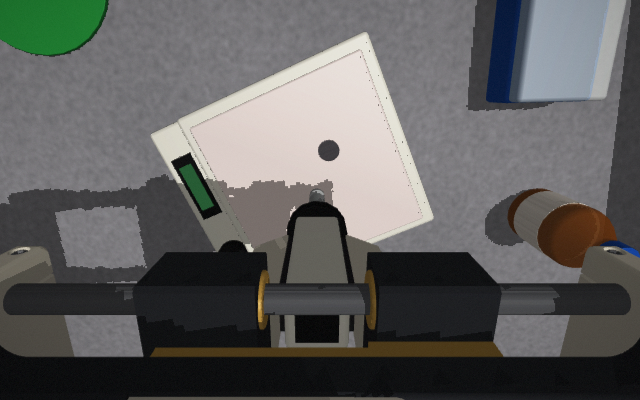

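```bash
python3 - <<'E'
from h import *
im=cv2.imread('pics/w_s1.png');C=cam('wrist')
print(proj(C,[527.1,-15.4,128.5]),proj(C,[527.1,-15.4,134]))
cv2.imwrite('pics/w_s1z.png',cv2.resize(im[130:250,270:370],None,fx=5,fy=5,interpolation=cv2.INTER_NEAREST))
E
```

```text
[315.46962411 195.11097422] [315.4734322 197.0938986]
```

View pics/w_s1z.png

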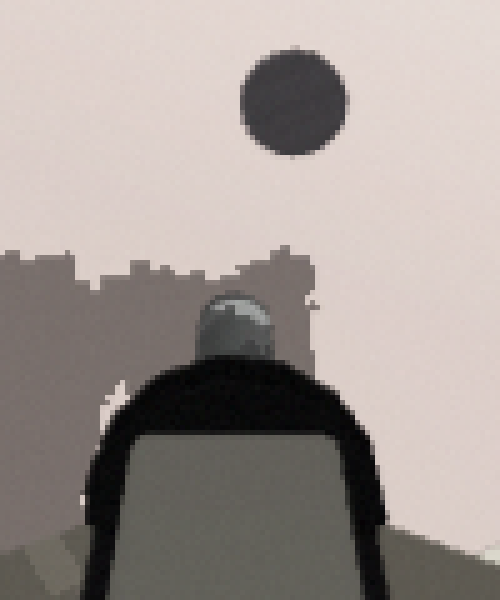

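{"fn": "step_arm", "kwargs": {
  "moves": [0.4, 0.2, 0.3, 0, 0, 0, 1, 0.5, 0.25, 0.5, 0, 0, 0, 1, 0.3, 0.1, 0.5, 0, 0, 0, 1, 0.1, 0, 0.4, 0, 0, 0, 1, 0, 0, 0.2, 0, 0, 0, 1, 0, 0, 0, 0, 0, 0, 1]
}}

```text
time: 22.52
tool_pos: [544.3, 9.7, 192.7]
tcp_rot: [3.141, -0.001, 1.401]
contact_force: [-0.8, -0.5, -1.0]
grip_width: 24.0
```

```bash
python3 - <<'E'
from h import *
togo(542.5,9.5,190,80.5)
E
```

```text
t 22.52 pos [544.3   9.7 192.7] yaw [ 1.80e+02 -1.00e-01  8.03e+01] F [-0.8 -0.5 -1. ] w 24.0
shift units [-0.02 -0.09  0.14] turn units [ 0.01 -0.02 -0.06]
```

{"fn": "step_arm", "kwargs": {
  "moves": [0, -0.08, 0, 0, 0, 0, 1, 0, 0, 0, 0, 0, 0, 1, 0, 0, 0, 0, 0, 0, 1]
}}

```text
time: 22.77
tool_pos: [542.1, 10.0, 191.8]
tcp_rot: [-3.14, -0.001, 1.401]
contact_force: [0.0, -0.2, -1.9]
grip_width: 23.8
```

```bash
python3 - <<'E'
from h import *
im,C=snap('wrist','w_s2')
s,_=snap('scene','s_s2'); t,_=snap('top','t_s2')
togo(542.5,9.5,190,80.5)
a=cv2.resize(im[150:250,270:370,::-1],(500,500),interpolation=cv2.INTER_NEAREST)
b=cv2.resize(s[180:260,300:380,::-1],(500,500),interpolation=cv2.INTER_CUBIC)
cv2.imwrite('pics/c_s2.png',cv2.resize(np.hstack([a,b]),(800,400)))
E
```

```text
t 22.92 pos [542.3   9.9 192.1] yaw [-1.80e+02 -1.00e-01  8.03e+01] F [ 0.3 -0.2 -1.1] w 23.8
shift units [-0.02  0.01  0.1 ] turn units [-0.01 -0.01 -0.06]
```

View pics/c_s2.png

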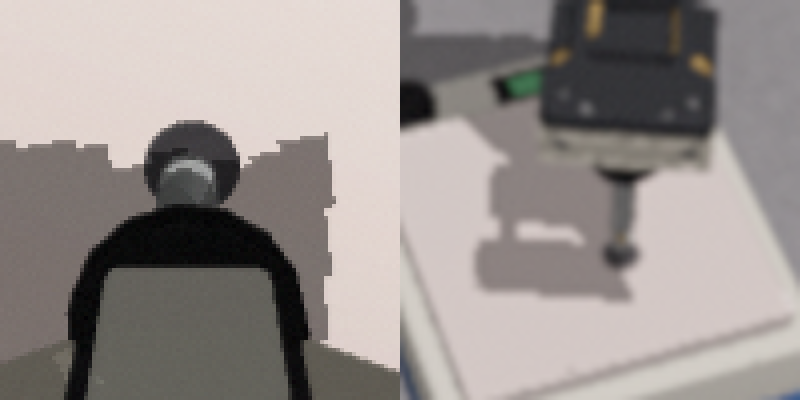

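{"fn": "step_arm", "kwargs": {
  "moves": [0.06, 0.05, 0.1, 0, 0, 0, 1, 0, 0, 0.1, 0, 0, 0, 1, 0, 0, 0, 0, 0, 0, 1, 0, 0, 0, 0, 0, 0, 1]
}}

```text
time: 23.25
tool_pos: [544.0, 10.7, 188.7]
tcp_rot: [3.14, -0.001, 1.4]
contact_force: [-0.3, -0.5, -0.8]
grip_width: 24.2
```

```bash
python3 - <<'E'
from h import *
im,C=snap('wrist','w_s3')
togo(543,10.5,180,80.5)
cv2.imwrite('pics/c_s3.png',cv2.resize(im[150:250,270:370,::-1],(600,600),interpolation=cv2.INTER_NEAREST))
E
```

```text
t 23.3 pos [544.   10.8 188.6] yaw [ 1.799e+02 -1.000e-01  8.020e+01] F [-0.1  0.7 -2.2] w 23.7
shift units [-0.02 -0.05  0.43] turn units [ 0.02 -0.01 -0.06]
```

View pics/c_s3.png

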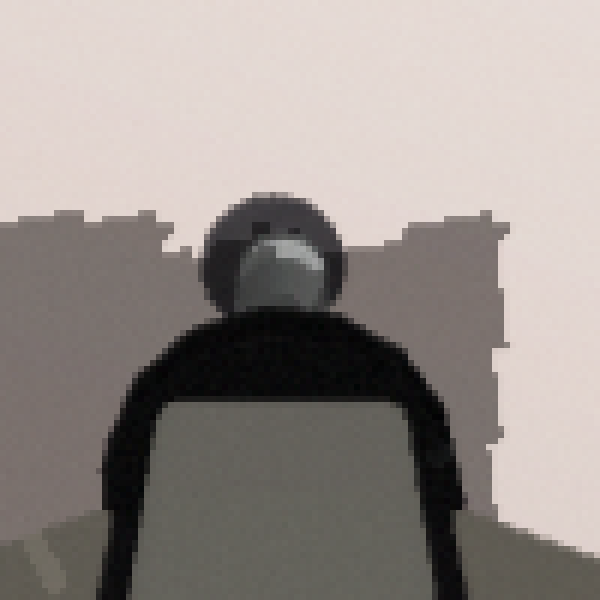

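{"fn": "step_arm", "kwargs": {
  "moves": [0.03, -0.03, 0.1, 0, 0, 0, 1, 0, 0, 0.1, 0, 0, 0, 1, 0, 0, 0, 0, 0, 0, 1]
}}

```text
time: 23.55
tool_pos: [543.5, 11.5, 184.4]
tcp_rot: [3.14, -0.001, 1.4]
contact_force: [-0.4, 0.5, -2.7]
grip_width: 24.0
```

```bash
python3 - <<'E'
from h import *
togo(543.2,10.8,180,80.5)
E
```

```text
t 23.55 pos [543.5  11.5 184.4] yaw [ 1.799e+02 -1.000e-01  8.020e+01] F [-0.4  0.5 -2.7] w 24.0
shift units [-0.04 -0.01  0.22] turn units [ 0.02 -0.01 -0.07]
```

{"fn": "step_arm", "kwargs": {
  "moves": [-0.02, 0, 0.1, 0, 0, 0, 1, 0, 0, 0, 0, 0, 0, 1, 0, 0, 0, 0, 0, 0, 1]
}}

```text
time: 23.8
tool_pos: [543.6, 11.2, 182.4]
tcp_rot: [3.14, -0.001, 1.4]
contact_force: [-1.2, 0.9, 0.2]
grip_width: 23.6
```

```bash
python3 - <<'E'
from h import *
F=[]
for i in range(4): 
    F.append(get_obs()['contact_force']);capture('top')
print(np.array(F).round(1)); togo(543.2,10.8,180,80.5)
E
```

```text
[[-1.2  0.9  0.2]
 [-0.4  0.1  0.6]
 [ 0.   0.6  1.1]
 [-0.8 -0.1  0.4]]
t 24.0 pos [543.6  11.1 182.4] yaw [ 1.799e+02 -1.000e-01  8.020e+01] F [-0.2 -0.2  0.2] w 23.8
shift units [-0.02 -0.02  0.12] turn units [ 0.03 -0.02 -0.06]
```

Contact: the force went from about -1.5 to +0.5 N, roughly 2 N on the foot, so about 0.8 mm pushed in. I'll press 3 mm more.

{"fn": "step_arm", "kwargs": {
  "moves": [0, 0, 0.1, 0, 0, 0, 1, 0, 0, 0.05, 0, 0, 0, 1, 0, 0, 0, 0, 0, 0, 1]
}}

```text
time: 24.25
tool_pos: [543.6, 11.2, 179.7]
tcp_rot: [3.139, -0.001, 1.401]
contact_force: [-0.4, -0.2, 1.1]
grip_width: 23.9
```

```bash
python3 - <<'E'
from h import *
F=[]
for i in range(5): 
    F.append(get_obs()['contact_force']);im=capture('wrist' if i%2 else 'scene')
    cv2.imwrite('pics/f%d.png'%i,im[:,:,::-1])
print(np.array(F).round(1),np.mean(F,0)); togo(543.2,10.8,179.3,80.5)
a=cv2.imread('pics/f3.png')[150:250,270:370];b=cv2.imread('pics/f4.png')[160:260,290:390]
cv2.imwrite('pics/c_s4.png',cv2.resize(np.hstack([a,b]),(800,400),interpolation=cv2.INTER_NEAREST))
E
```

```text
[[-0.4 -0.2  1.1]
 [-0.6  0.6  2.4]
 [-1.2  0.3  2. ]
 [-0.3  0.3  1.3]
 [-0.3 -0.1  1.8]] [-0.54312428  0.17656004  1.72524327]
t 24.5 pos [543.7  11.2 179.8] yaw [ 1.798e+02 -1.000e-01  8.020e+01] F [-1.2 -0.4  1.4] w 24.1
shift units [-0.02 -0.02  0.03] turn units [ 0.04 -0.02 -0.06]
```

View pics/c_s4.png

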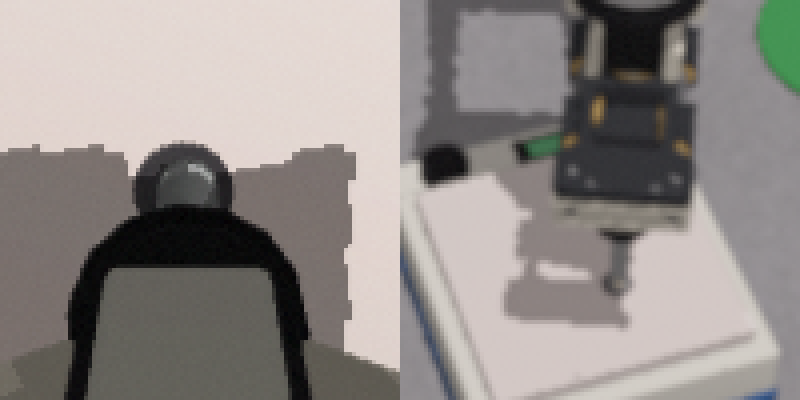

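{"fn": "step_arm", "kwargs": {
  "moves": [0, 0, 0.05, 0, 0, 0, 1]
}}

```text
time: 24.58
tool_pos: [543.6, 11.1, 179.0]
tcp_rot: [3.139, -0.001, 1.401]
contact_force: [-0.5, 0.3, 2.5]
grip_width: 23.8
```

```bash
python3 - <<'E'
from h import *
F=[];Z=[]
for i in range(12): 
    o=get_obs();F.append(o['contact_force'][2]);Z.append(o['tool_pos'][2]);im=capture(['top','wrist','scene'][i%3])
    cv2.imwrite('pics/g%d.png'%i,im[:,:,::-1])
print(np.round(F,1),np.mean(F[4:]),np.round(Z,1)); togo(543.2,10.8,179.3,80.5)
a=cv2.imread('pics/g10.png')[150:250,270:370];b=cv2.imread('pics/g11.png')[140:240,380:480]
cv2.imwrite('pics/c_s5.png',cv2.resize(np.hstack([a,b]),(800,400),interpolation=cv2.INTER_NEAREST))
E
```

```text
[2.5 2.8 1.8 3.1 2.3 2.2 3.1 3.  2.1 1.6 3.5 3. ] 2.6096507721999194 [179.  178.8 178.8 178.8 178.9 178.9 178.9 178.9 178.9 178.9 178.9 178.8]
t 25.18 pos [543.7  11.1 178.8] yaw [ 1.798e+02 -1.000e-01  8.020e+01] F [-0.2  0.3  1.5] w 24.1
shift units [-0.02 -0.02 -0.02] turn units [ 0.04 -0.02 -0.06]
```

View pics/c_s5.png

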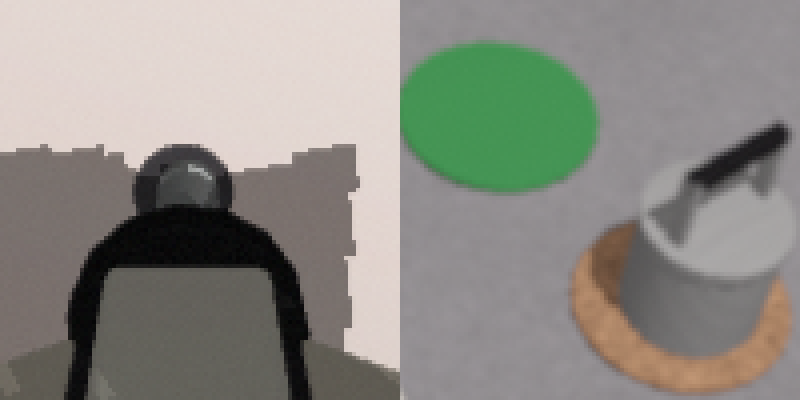

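View pics/g11.png

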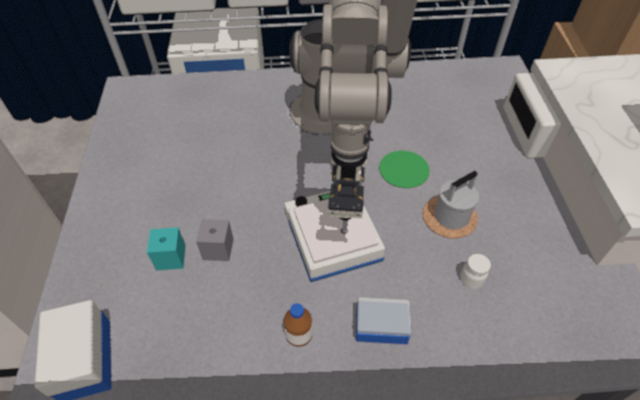

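The spring force is about 4.1 N (roughly 4.3 mm in) and steady, with the foot centred on the spot. The canister stands on the mat with cork showing around it.

```bash
python3 -c "
from plant import *
print(close_job())"
```

```text
the job is handed in; nothing more can be done
None
```

The job is done and handed in at about 25 s of the 64 s allowed; the hand-in reports no verdict.

- **Canister:** I lifted it by its handle, lowered it onto the cork mat until the wrist force showed contact, and let go. That contact peaked at about 17 N as the last small step took effect, so it was firmer than I intended. The last scene picture shows it upright with cork visible around it. My wrist-camera measurement puts it about 4 mm off the mat's centre, with 25 mm to spare.
- **Probe:** I drew it from the grey stand and am holding it upright (tool tilt about 0.2°) with its foot on the marked spot. In the last wrist picture the foot is about 1 mm from the spot's centre.
- **Press:** The vertical force averaged +2.6 N, against about -1.5 N with the probe hanging free. That means roughly 4.1 N on the foot, so it is pushed in about 4.3 mm of its 8 mm. The tool height held at 178.9 mm for the last 0.6 s before hand-in.

**Checks that disagreed:**
- **Camera offsets:** The scene camera read about 3–9 mm further along x than the other cameras. Wrist and top camera differed by up to about 5 mm in y.
- **Spot reading:** One early reading of the spot was off because the arm was still moving, so I used a later still one plus the final wrist close-ups.
- **Push-in depth:** The travel below first contact (TCP about 183 mm) also gives about 4 mm, but neither figure is better than about 1 mm.

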